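Index the specimen carousel under the microscope and pin it

ROBOT

A 7-joint arm with a two-finger parallel gripper is mounted at the origin on the work surface. World frame = base frame: x ahead of the robot, y to its left, z up, the work surface at z = 0. Lengths are in m, angles in rad, forces in N, time in s.
With the tool pointing down it reaches from about 0.425 to 0.925 m from the base axis. Payload 6.8 kg.
Tool frame: the origin (TCP) lies midway between the tips of the shut fingers; the grasp point (between the pads) lies 19 mm behind it; z points along the fingers, y is the direction in which the jaws open and shut (so a half turn about z gives the same grasp; the last joint's range is limited). The gripper opens to 88 mm and grips with 3 to 60 N. Pads are 20 mm wide; open, the fingers measure 115 mm over their backs; the gripper's body (75 mm by 178 mm) begins 61 mm behind the grasp point.
Start: joints at [-1.329, 0.477, 0.022, 1.555, -0.011, 1.109, -0.083], TCP at [0.231, 0.634, 0.223] pointing down, gripper open.
Joint ranges: [-2.96, 2.96], [-0.34, 2.1], [-1.41, 1.46], [0.24, 2.44], [-1.37, 4.51], [0.17, 1.92], [-2.96, 2.96]. Speed limits (rad/s): [2.39, 2.39, 3.14, 3.14, 3.14, 3.14, 3.14].

INTERFACE

Orientations are given as a unit quaternion [x, y, z, w].
In Python, from workcell import get_state, grab_frame, calibration, sign_off, look_for, trace gives the robot as it stands.
- The arm moves only by the shell command python3 -m jog 'ROWS'. ROWS is JSON, one flat list of numbers, 7 for each row, row after row: the turn, a rotation vector about the tool's x, y, z in units of pi rad (1.0 is pi rad), then the shift along the tool's x, y, z in units of 0.2 m (1.0 is 0.2 m), then the opening, from 0 (shut) to 1 (fully open). In form: [ax, ay, az, dx, dy, dz, gripper, ax, ay, az, dx, dy, dz, gripper, ...]. A call has 1 to 12 rows; each row shifts and turns the pose as measured when the row begins, along the tool's axes as they then stand; what a row does not reach is not made up. A row lasts 1/12 s, in which the tool goes at most 41.7 mm and 7.16 degrees, less where a joint would pass 70% of its speed; a pose out of reach is approached as far as the arm can. A call with a number of a shift or a turn outside -1 to 1 is refused whole. A call with a gripper value outside its range is refused whole. The fingers move at their own pace and stop on an object; the grip force is fixed at half the most. Time passes only in rows, so rows that do not move let the fingers close. It gives the time, the measured TCP pose, the force and the opening at its end, in the units of the state.
- get_state(): the state, without advancing time (a new reading comes with each control period).
- grab_frame(name): name is "scene" or "top"; returns the picture (384x512x3 uint8, red, green, blue); there is no depth.
- calibration(name): a dict with "fovy" (degrees; the focal length in pixels is half the picture's height over the tangent of half this angle, whatever the lens; pixels are square), "cx", "cy" (the principal point, pixels), "camera_from_world" (4x4, takes a point from world to camera coordinates). Camera axes: x right, y up, looking along -z (the intrinsics and any distortion apply to the point x, -y, -z); pixel columns grow to the right and rows downward; lengths in m; the calibration is good to about 2 mm. A picture is of the moment at which its call begins. calibration takes no time and is no camera call.
- sign_off(): hands the job in, once; it reports no verdict.
Trained networks look in the newest picture that a camera, given by its name, has taken for a name from the list of things; names that differ only in an ending like _2 or _b are one class to them, and where a whole thing is asked for, a point or a joint stands for the part that bears it (a point fixed in the world has none). Each returns a list of dicts, best first, with "score" (0 to 1); they miss things now and then, are a little off and sometimes report something else, mostly with a low value. They report only what shows in the picture. A call takes as long as a camera call.
- look_for(camera, target): "uv" ([column, row] in pixels, amid what is visible of it).
- trace(camera, target): "region" (384x512 bool, what is visible of it) and "uv" ([column, row] in pixels, amid what is visible of it).
The state is a dict: "time_s": time; "joint_pos": joint angles; "joint_vel": joint speeds; "tau": joint torques, N m; "tool_pos": TCP position; "ee_rot": TCP orientation; "ft_force": force on the tool from outside, world axes, zero at the start; "wrist_torque": the same for the moment, N m; "gripper_width": opening from 0.0 (shut) to 1.0 (fully open).
Only numpy, scipy, OpenCV 4.12 (cv2) and the standard library are available. Lean on these libraries where they do the work, as an engineer would, in place of code of your own. Each camera call takes 0.05 s, during which the arm holds its last target.

TASK

Turn the microscope's specimen carousel, whose upright ribs are there to be pushed, until the round dish stands under the lens, and lock it there with the black-handled index pin from the wooden block: the pin goes down through the bracket's guide hole into the notch of the rim, until its collar sits on the bracket. Force neither the carousel nor the pin: work gently, by feel, and leave the other things on the bench as they are.

Things in the scene. Friction and masses are not known exactly. Their poses are not given: they have to be found in the camera images.
- scope: White microscope stand, fixed to the bench, carrying a flat round aluminium carousel. Origin: on the bench on the carousel's vertical axis. z up; +y points from the axis to the lens and the pillar; the index bracket is on the -y side. The lens hangs over the carousel at +y 75 mm: its tip is 122 mm above the bench, its 64 mm wide body 176 mm and more. The pillar begins beyond the rim, at +y 145 mm.
- axis (a point): Point of the stand on the carousel's axis, level with the rim's top face, 85 mm above the bench. The carousel is a round index plate, 260 mm across and 10 mm thick, with a specimen tray clamped on it (204 mm across, 1.5 mm thick) by a low black hub nut (28 mm radius, 16 mm high). It turns freely either way without stops, against light drag (about 0.13 N m), and stays where it is left.
- dish (a point): Centre of the foot of the round dish (38 mm across, 11 mm high, a shell in it), 75 mm from the axis, 87.5 mm above the bench; turns with the carousel. The tray has 6 stations 60 degrees apart: this dish, one empty, four flat slides (with clips up to 5 mm above the rim's face). The tray was clamped by hand, up to 5 degrees either way off the plate's notches: a notch must be felt for or seen.
- objective (a point): Point of the optical axis under the lens, 85 mm above the bench, 75 mm from the axis on the +y side: the dish belongs under it, as near as its notch allows (within 9 mm). Ribs of the tray: 6 upright radial walls, 5 mm thick, tops 105 mm above the bench, from 38 to 100 mm off the axis, half-way (30 degrees) between the stations; between them it is open from above.
- bushing (a point): Centre of the mouth, 110 mm above the bench, of the vertical guide hole in the aluminium index bracket, 118 mm off the axis, over the rim. Hole 11.5 mm wide, 4 mm chamfer, 22 mm deep; 3 mm of air to the rim. The bracket's top is 40 mm wide, 101 to 158 mm off the axis. Notches: 6 slots 11.5 mm wide through the rim, one per station, within 5 degrees; here belongs the one opposite the dish.
- pin_grip (a point): Centre of the index pin's black round handle (20 mm across, 30 mm high), 56 mm above the pin's tip; z up along the pin. Under the handle a steel collar, 16 mm across, 8 mm high; then a shank 10 mm across, 33 mm long, its tip nearly square-edged. About 70 g. It starts upright in a hole of the wooden block, its collar on the block's top 40 mm above the bench (this point then 63 mm).
- pin_tip (a point): Tip of the index pin. Fully home in the bracket it is 77 mm above the bench (handle's centre 133 mm). Let go in the guide hole over the plain rim it stands freely, tip at 85 mm (handle's centre 141 mm), rides on the rim, and drops in by its own weight when a notch (any of the 6) is slowly brought under it; then it stops the carousel from turning on.
- block: Wooden accessory block fixed to the bench, 62 x 170 x 40 mm, long along its y; origin at its underside's centre. The pin stands at y = +55 mm, a spare eyepiece at y = -55 mm.
- eyepiece: Spare eyepiece standing in the block, black top 32 mm across, 28 mm above the block; origin at its foot inside the block, 10 mm above the bench. Bystander.
- petri: Stack of three clear petri dishes, 90 mm across, 44 mm high; origin at its foot. Bystander.
- dropper: Amber dropper bottle, 36 mm across, 75 mm high; origin at its foot. Bystander.
- slide_box: Flat wooden slide box, 95 x 175 x 36 mm; origin at its underside's centre. Bystander.
- beaker: Glass beaker, 68 mm across, 85 mm high; origin at its foot. Bystander.
- tweezers: Steel tweezers lying flat, 130 mm long along x, 6 mm high; origin in the middle. Bystander.
- objective_tube: Clear tube with a white cap, 38 mm across, 50 mm high; origin at its foot. Bystander.

How it is judged:
By the outcome, as a careful person would: the job done as asked, in the order asked, and still so for the second after the job is handed in, with the robot touching nothing.
It also fails if it takes over 67 s, if anything falls off the work surface, if the arm or the gripper's body presses on something with over 40 N, if the wrist force passes 120 N, or if a joint passes its speed limit or range.

## Working session

There is one attempt and no reset: what is moved stays moved. The work goes in short steps, Python scripts to look and compute and a shell command to move; the robot and the scene stay as the last step left them, time stands still between calls to the robot, and variables do not carry over. Pictures are saved under pics/ and viewed, and the job is handed in when it is done.

```bash
mkdir -p pics; ls; cat > h.py <<'E'
import numpy as np, cv2, json
from workcell import *
def cal(n):
    c=calibration(n); M=np.array(c["camera_from_world"]); f=192/np.tan(np.radians(c["fovy"])/2); return c,M,f
def proj(n,p):
    c,M,f=cal(n); q=M[:3,:3]@np.array(p)+M[:3,3]; return np.array([c["cx"]+f*q[0]/-q[2], c["cy"]-f*q[1]/-q[2]])
def unproj(n,uv,z):
    c,M,f=cal(n); d=np.array([(uv[0]-c["cx"])/f,-(uv[1]-c["cy"])/f,-1]); R=M[:3,:3]; o=-R.T@M[:3,3]; d=R.T@d
    return o+d*(z-o[2])/d[2]
def snap(n,name):
    im=grab_frame(n); cv2.imwrite(f"pics/{name}.png",cv2.cvtColor(im,cv2.COLOR_RGB2BGR)); return im
E
python3 - <<'E'
from h import *
s=get_state()
for k,v in s.items(): print(k,np.round(v,4))
for n in("scene","top"):
    snap(n,n+"0"); print(n,{k:np.round(v,3).tolist() for k,v in calibration(n).items() if k!='x'})
E
```

```text
pics
time_s 0.0
joint_pos [-1.3291  0.4777  0.0223  1.5564 -0.0115  1.1093 -0.0831]
joint_vel [ 0.      0.0003  0.0012 -0.0005 -0.0011  0.0002  0.0015]
tau [-1.00000e-03 -5.82835e+01  1.53470e+00 -2.72606e+01 -5.43000e-02
  1.68000e-02  1.00000e-04]
tool_pos [0.2311 0.6336 0.2217]
ee_rot [ 1.740e-01  9.847e-01 -9.000e-04 -1.000e-04]
ft_force [ 0.938  -0.7965  1.0278]
wrist_torque [-0.0229 -0.0162  0.0001]
gripper_width 0.9992
scene {'fovy': 52.444, 'cx': 255.382, 'cy': 192.186, 'camera_from_world': [[0.302, 0.953, 0.012, -0.122], [-0.637, 0.193, 0.746, 0.282], [0.709, -0.233, 0.666, -1.496], [0.0, 0.0, 0.0, 1.0]]}
top {'fovy': 56.317, 'cx': 258.635, 'cy': 194.708, 'camera_from_world': [[-0.019, -1.0, 0.004, -0.059], [0.99, -0.018, 0.142, -0.524], [-0.142, 0.007, 0.99, -1.229], [0.0, 0.0, 0.0, 1.0]]}
```

View pics/scene0.png

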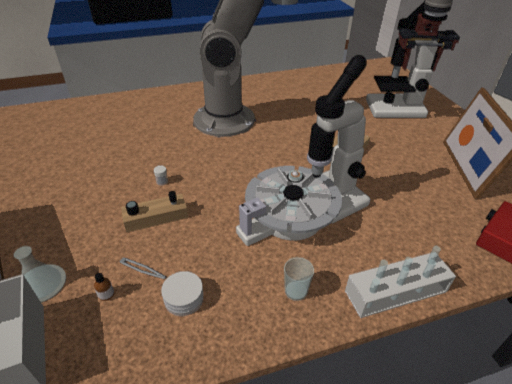

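View pics/top0.png

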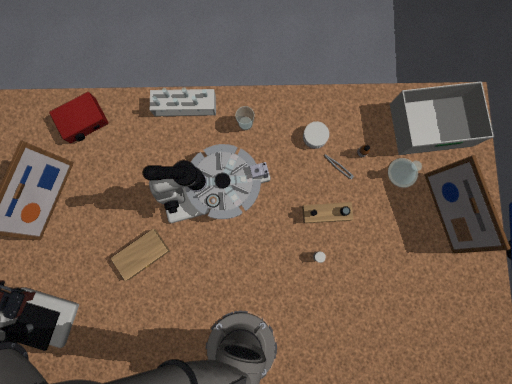

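```bash
python3 - <<'E'
from h import *
c=calibration("top"); print(c.keys(), {k:v for k,v in c.items() if 'dist' in k}, calibration("scene").keys())
for n,t in [("top",x) for x in("scope","axis","dish","bushing","pin_grip","block","eyepiece","petri","dropper","slide_box","beaker","tweezers","objective_tube")]+[("scene",x) for x in("pin_grip","dish","bushing")]:
    if t=="scope" : grab_frame("top")
    if n=="scene" and t=="pin_grip": grab_frame("scene")
    print(n,t,[(round(d["score"],2),np.round(d["uv"]).tolist()) for d in look_for(n,t)[:3]])
print(get_state()["time_s"])
E
```

```text
dict_keys(['fovy', 'cx', 'cy', 'camera_from_world']) {} dict_keys(['fovy', 'cx', 'cy', 'camera_from_world'])
top scope [(0.93, [213.0, 184.0])]
top axis [(0.55, [210.0, 182.0]), (0.55, [342.0, 211.0])]
top dish [(0.58, [225.0, 177.0]), (0.57, [212.0, 184.0])]
top bushing [(0.74, [205.0, 179.0])]
top pin_grip [(0.24, [246.0, 117.0])]
top block [(0.84, [326.0, 213.0])]
top eyepiece [(0.57, [246.0, 118.0])]
top petri [(0.94, [317.0, 134.0])]
top dropper [(0.52, [210.0, 183.0])]
top slide_box [(0.81, [138.0, 254.0])]
top beaker [(0.72, [244.0, 118.0])]
top tweezers [(0.74, [212.0, 187.0]), (0.44, [350.0, 174.0])]
top objective_tube [(0.68, [224.0, 180.0])]
scene pin_grip [(0.66, [171.0, 197.0])]
scene dish [(0.98, [295.0, 197.0])]
scene bushing [(0.83, [322.0, 180.0])]
1.0
```

```bash
python3 - <<'E'
from h import *
im=cv2.imread("pics/top0.png")
cv2.imwrite("pics/z1.png",cv2.resize(im[135:235,140:280],None,fx=5.7,fy=5.7,interpolation=cv2.INTER_CUBIC))
cv2.imwrite("pics/z2.png",cv2.resize(im[190:235,295:365],None,fx=8,fy=8,interpolation=cv2.INTER_CUBIC))
im=cv2.imread("pics/scene0.png")
cv2.imwrite("pics/z3.png",cv2.resize(im[140:250,225:375],None,fx=5.3,fy=5.3,interpolation=cv2.INTER_CUBIC))
E
```

```text
(no output)
```

View pics/z1.png

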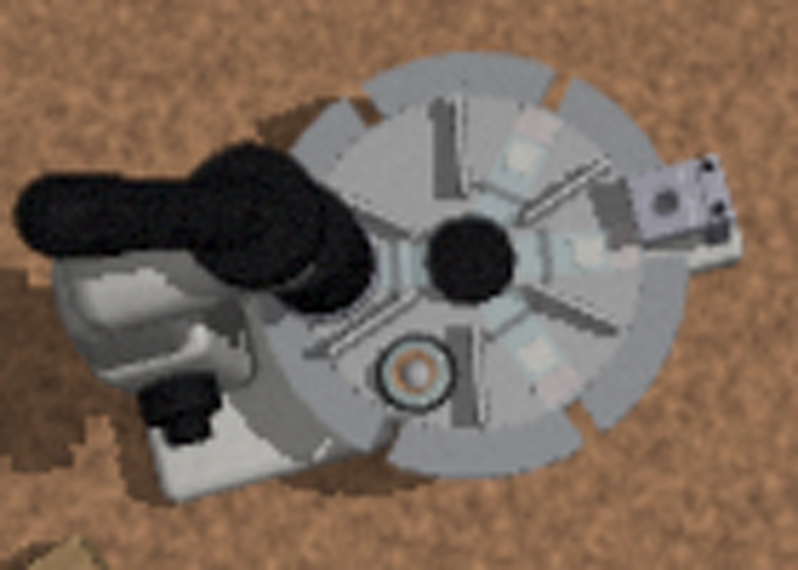

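View pics/z2.png

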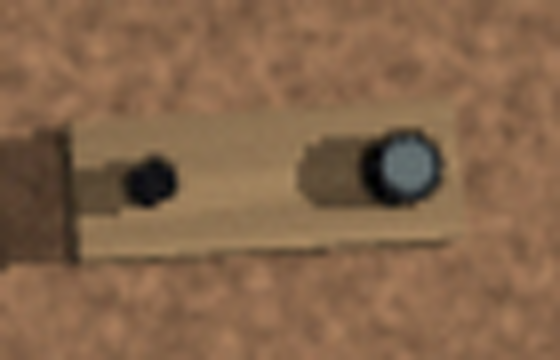

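View pics/z3.png

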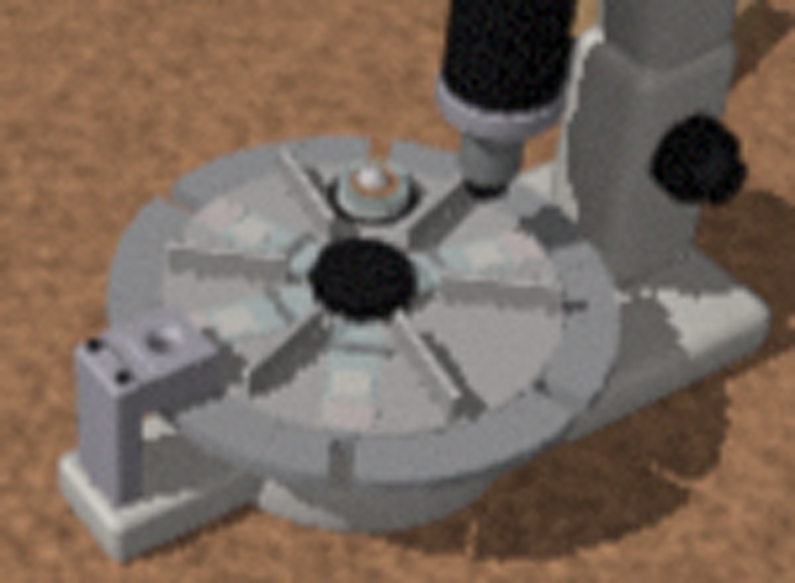

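```bash
python3 - <<'E'
from h import *
def T(u,v): return (140+u/5.7-.4,135+v/5.7-.4)
def S(u,v): return (225+u/5.3-.4,140+v/5.3-.4)
A=unproj("top",T(470,260),.102);B=unproj("top",T(667,204),.110);D=unproj("top",T(416,372),.0925)
P=unproj("top",(295+150/8-.4,190+181/8-.4),.078);E=unproj("top",(295+409/8-.4,190+165/8-.4),.068)
print("axis",A,"bush",B,"dish",D,"pin",P,"eye",E)
print("scene: axis",unproj("scene",S(363,278),.102),"bush",unproj("scene",S(165,340),.110),"dish",unproj("scene",S(372,185),.09), "pin",unproj("scene",(172,197),.063))
print(np.linalg.norm((B-A)[:2]),np.linalg.norm((D-A)[:2]),np.linalg.norm((P-E)[:2]))
a=lambda v:np.degrees(np.arctan2(v[1],v[0]))
print("bush dir",a(B-A),"dish",a(D-A),"block y",a(P-E))
# rim left/right/top/bottom
for q in [(475,52),(475,476),(688,265)]: 
  p=unproj("top",T(*q),.085);print(q,p,np.linalg.norm((p-A)[:2]))
for q in [(560,92),(583,420),(388,440),(365,110)]:
  p=unproj("top",T(*q),.085);print("notch",a(p-A),np.linalg.norm((p-A)[:2]))
p=unproj("scene",S(342,460),.085);print("notch sc",a(p-A)); p=unproj("scene",S(165,210),.085);print("notch sc",a(p-A));p=unproj("scene",S(380,150),.085);print("notch sc",a(p-A))
E
```

```text
axis [0.56555568 0.05338924 0.102     ] bush [ 0.59547375 -0.06354638  0.11      ] dish [0.50068697 0.08648316 0.0925    ] pin [ 0.45395129 -0.25352709  0.078     ] eye [ 0.45966404 -0.3663788   0.068     ]
scene: axis [0.57639405 0.04916605 0.102     ] bush [ 0.59861786 -0.06170076  0.11      ] dish [0.49578991 0.08743423 0.09      ] pin [ 0.45918821 -0.25767207  0.063     ]
0.12070223318359238 0.07282277348281802 0.1129962117011655
bush dir -75.6486840484324 dish 152.97079093251537 block y 92.89793904098313
(475, 52) [0.69720184 0.05139982 0.085     ] 0.13166119154981962
(475, 476) [0.43914408 0.05266064 0.085     ] 0.12641369424340357
(688, 265) [ 0.56330094 -0.07550555  0.085     ] 0.1289145076599734
notch -26.79363881912347 0.11842369341353301
notch -145.51046895494545 0.11452374749800641
notch 154.08538242290973 0.11577665020746541
notch 33.8251533224658 0.11630607426629683
notch sc -25.68137209848549
notch sc -138.86883877750105
notch sc 152.9369056934459
```

```bash
python3 - <<'E'
from h import *
def ray(n,uv):
    a=unproj(n,uv,0);b=unproj(n,uv,.5);d=b-a;return a,d/np.linalg.norm(d)
def tri(u1,u2):
    a,d=ray("top",u1);b,e=ray("scene",u2)
    A=np.c_[d,-e];s=np.linalg.lstsq(A,b-a,rcond=None)[0];return (a+s[0]*d+b+s[1]*e)/2,np.linalg.norm(a+s[0]*d-b-s[1]*e)
print("eyepc",tri((150,172),(357,65)))
print("headtop",tri((183,173),(328,103)))
print("hub",tri((222.1,180.2),(293.1,192)),"bush",tri((256.6,170.4),(255.7,203.8)),"pin",tri((313.4,212.3),(171.5,196.5)))
for n,uv in dict(slide=(138,254),tube=(320,257),petri=(317,134),beaker=(245,118),tw=(337,165)).items(): print(n,unproj("top",uv,.03))
E
```

```text
eyepc (array([0.53055242, 0.20095909, 0.41368029]), np.float64(0.0036518285211764125))
headtop (array([0.54308582, 0.13471235, 0.33383043]), np.float64(0.004993696831236853))
hub (array([0.56717383, 0.05385606, 0.09314441]), np.float64(0.0004915007454353015)) bush (array([ 0.59625818, -0.06230186,  0.10775839]), np.float64(0.002472205059469911)) pin (array([ 0.45505734, -0.25749989,  0.06118075]), np.float64(0.0022773316283965245))
slide [0.32454916 0.35252423 0.03      ]
tube [ 0.30223428 -0.27788273  0.03      ]
petri [ 0.74374808 -0.28609108  0.03      ]
beaker [ 0.80908119 -0.02475072  0.03      ]
tw [ 0.62707175 -0.35320918  0.03      ]
```

```bash
cat >> h.py <<'E'
def pose():
    s=get_state(); x,y,z,w=s["ee_rot"]; th=np.degrees(np.arctan2(2*(x*y+z*w),1-2*(y*y+z*z))); return np.array(s["tool_pos"]),th,s
def plan(p,th,wps,step=.032,dstep=6.5):
    """wps: (x,y,z,th) ; prints (az,dx,dy,dz)xN for each leg"""
    for w in wps:
        d=np.array(w[:3])-p; dth=(w[3]-th+180)%360-180
        n=int(max(1,np.ceil(max(np.linalg.norm(d)/step,abs(dth)/dstep))))
        print(f"-> {w} n={n}")
        for i in range(n):
            q=d/n; c,s=np.cos(np.radians(th)),np.sin(np.radians(th))
            r=[-dth/n/180,(c*q[0]+s*q[1])/.2,(s*q[0]-c*q[1])/.2,-q[2]/.2]
            print("   ",np.round(r,3).tolist()); th+=dth/n
        p=np.array(w[:3])
def rep():
    p,th,s=pose(); print("t",round(s["time_s"],2),"p",np.round(p,4),"th",round(th,2),"F",np.round(s["ft_force"],2),"g",round(s["gripper_width"],3))
E
python3 - <<'E'
from h import *
p,th,s=pose(); rep()
plan(p,th,[(.20,.42,.30,200),(.33,.30,.30,200),(.43,.13,.30,200)])
E
```

```text
t 1.0 p [0.2314 0.6341 0.2227] th 159.95 F [ 0.29 -0.61  0.83] g 1.001
-> (0.2, 0.42, 0.3, 200) n=8
    [-0.028, -0.027, -0.132, -0.048]
    [-0.028, -0.016, -0.134, -0.048]
    [-0.028, -0.004, -0.135, -0.048]
    [-0.028, 0.008, -0.135, -0.048]
    [-0.028, 0.02, -0.134, -0.048]
    [-0.028, 0.031, -0.132, -0.048]
    [-0.028, 0.043, -0.128, -0.048]
    [-0.028, 0.054, -0.124, -0.048]
-> (0.33, 0.3, 0.3, 200) n=6
    [0.0, -0.068, -0.131, -0.0]
    [0.0, -0.068, -0.131, -0.0]
    [0.0, -0.068, -0.131, -0.0]
    [0.0, -0.068, -0.131, -0.0]
    [0.0, -0.068, -0.131, -0.0]
    [0.0, -0.068, -0.131, -0.0]
-> (0.43, 0.13, 0.3, 200) n=7
    [0.0, -0.026, -0.139, -0.0]
    [0.0, -0.026, -0.139, -0.0]
    [0.0, -0.026, -0.139, -0.0]
    [0.0, -0.026, -0.139, -0.0]
    [0.0, -0.026, -0.139, -0.0]
    [0.0, -0.026, -0.139, -0.0]
    [0.0, -0.026, -0.139, -0.0]
```

```bash
python3 -m jog '[0,0,-0.028,-0.027,-0.132,-0.048,0, 0,0,-0.028,-0.016,-0.134,-0.048,0, 0,0,-0.028,-0.004,-0.135,-0.048,0, 0,0,-0.028,0.008,-0.135,-0.048,0, 0,0,-0.028,0.02,-0.134,-0.048,0, 0,0,-0.028,0.031,-0.132,-0.048,0, 0,0,-0.028,0.043,-0.128,-0.048,0, 0,0,-0.028,0.054,-0.124,-0.048,0]'; python3 - <<'E'
from h import *
p,th,s=pose(); rep(); print(np.round(s["joint_pos"],2))
plan(p,th,[(.33,.30,.30,200),(.43,.13,.30,200)])
E
```

```text
time_s: 1.67
tool_pos: [0.2, 0.4142, 0.2981]
ee_rot: [-0.193, 0.981, -0.002, -0.001]
ft_force: [-0.4, -0.0, 1.5]
gripper_width: 0.432
t 1.67 p [0.2    0.4142 0.2981] th -157.74 F [-0.37 -0.03  1.5 ] g 0.432
[-1.17  0.05 -0.09  1.94  0.01  1.15  0.7 ]
-> (0.33, 0.3, 0.3, 200) n=6
    [0.002, -0.064, -0.129, -0.002]
    [0.002, -0.065, -0.129, -0.002]
    [0.002, -0.066, -0.128, -0.002]
    [0.002, -0.067, -0.128, -0.002]
    [0.002, -0.068, -0.127, -0.002]
    [0.002, -0.068, -0.127, -0.002]
-> (0.43, 0.13, 0.3, 200) n=7
    [0.0, -0.026, -0.139, -0.0]
    [0.0, -0.026, -0.139, -0.0]
    [0.0, -0.026, -0.139, -0.0]
    [0.0, -0.026, -0.139, -0.0]
    [0.0, -0.026, -0.139, -0.0]
    [0.0, -0.026, -0.139, -0.0]
    [0.0, -0.026, -0.139, -0.0]
```

```bash
python3 -m jog '[0,0,0.002,-0.066,-0.128,-0.002,0, 0,0,0.002,-0.066,-0.128,-0.002,0, 0,0,0.002,-0.066,-0.128,-0.002,0, 0,0,0.002,-0.067,-0.128,-0.002,0, 0,0,0.002,-0.067,-0.128,-0.002,0, 0,0,0.002,-0.067,-0.128,-0.002,0, 0,0,0,-0.026,-0.139,0,0, 0,0,0,-0.026,-0.139,0,0, 0,0,0,-0.026,-0.139,0,0, 0,0,0,-0.026,-0.139,0,0, 0,0,0,-0.026,-0.139,0,0, 0,0,0,-0.026,-0.139,0,0]'; python3 - <<'E'
from h import *
p,th,s=pose(); rep(); print(np.round(s["joint_pos"],2))
plan(p,th,[(.46,-.04,.22,140),(.554,-.028,.15,81)],step=.036,dstep=7)
E
```

```text
time_s: 2.67
tool_pos: [0.4245, 0.1437, 0.3068]
ee_rot: [-0.181, 0.983, 0.004, 0.004]
ft_force: [0.2, 0.5, 0.0]
gripper_width: 0.008
t 2.67 p [0.4245 0.1437 0.3068] th -159.15 F [0.2  0.46 0.01] g 0.008
[-0.76 -0.    0.3   1.98 -0.    1.16  1.48]
-> (0.46, -0.04, 0.22, 140) n=9
    [0.038, 0.018, -0.102, 0.048]
    [0.038, 0.006, -0.104, 0.048]
    [0.038, -0.007, -0.104, 0.048]
    [0.038, -0.019, -0.102, 0.048]
    [0.038, -0.031, -0.099, 0.048]
    [0.038, -0.042, -0.095, 0.048]
    [0.038, -0.053, -0.089, 0.048]
    [0.038, -0.063, -0.083, 0.048]
    [0.038, -0.072, -0.075, 0.048]
-> (0.554, -0.028, 0.15, 81) n=9
    [0.036, -0.036, 0.039, 0.039]
    [0.036, -0.031, 0.042, 0.039]
    [0.036, -0.026, 0.046, 0.039]
    [0.036, -0.021, 0.048, 0.039]
    [0.036, -0.015, 0.05, 0.039]
    [0.036, -0.009, 0.052, 0.039]
    [0.036, -0.003, 0.053, 0.039]
    [0.036, 0.003, 0.053, 0.039]
    [0.036, 0.009, 0.052, 0.039]
```

```bash
python3 -m jog '[0,0,0.038,0.018,-0.102,0.048,0, 0,0,0.038,0.006,-0.104,0.048,0, 0,0,0.038,-0.007,-0.104,0.048,0, 0,0,0.038,-0.019,-0.102,0.048,0, 0,0,0.038,-0.031,-0.099,0.048,0, 0,0,0.038,-0.042,-0.095,0.048,0, 0,0,0.038,-0.053,-0.089,0.048,0, 0,0,0.038,-0.063,-0.083,0.048,0, 0,0,0.038,-0.072,-0.075,0.048,0]'; python3 - <<'E'
from h import *
p,th,s=pose(); rep(); print(np.round(s["joint_pos"],2))
plan(p,th,[(.554,-.028,.15,81)],step=.036,dstep=7)
E
```

```text
time_s: 3.42
tool_pos: [0.4619, -0.0506, 0.2198]
ee_rot: [0.369, 0.929, 0.01, 0.006]
ft_force: [1.5, -0.0, 1.0]
gripper_width: 0.004
t 3.42 p [ 0.4619 -0.0506  0.2198] th 136.63 F [ 1.47 -0.05  1.  ] g 0.004
[-0.52  0.12  0.55  2.08 -0.1   0.94  0.9 ]
-> (0.554, -0.028, 0.15, 81) n=8
    [0.039, -0.032, 0.05, 0.044]
    [0.039, -0.026, 0.053, 0.044]
    [0.039, -0.019, 0.056, 0.044]
    [0.039, -0.012, 0.058, 0.044]
    [0.039, -0.005, 0.059, 0.044]
    [0.039, 0.002, 0.059, 0.044]
    [0.039, 0.009, 0.059, 0.044]
    [0.039, 0.016, 0.057, 0.044]
```

```bash
cat >> h.py <<'E'
from scipy.spatial.transform import Rotation as Ro
def tilt():
    R=Ro.from_quat(get_state()["ee_rot"]).as_matrix(); d=R.T@np.array([0,0,-1.]) # desired z in tool frame
    v=np.cross([0,0,1.],d); print("level ax,ay (units)",np.round(v[:2]/np.pi,4))
E
python3 -m jog '[0,0,0.039,-0.032,0.05,0.044,0, 0,0,0.039,-0.026,0.053,0.044,0, 0,0,0.039,-0.019,0.056,0.044,0, 0,0,0.039,-0.012,0.058,0.044,0, 0,0,0.039,-0.005,0.059,0.044,0, 0,0,0.039,0.002,0.059,0.044,0, 0,0,0.039,0.009,0.059,0.044,0, 0,0,0.039,0.016,0.057,0.044,0, 0,0,0,0,0,0,0]'; python3 - <<'E'
from h import *
p,th,s=pose(); rep(); print(np.round(s["joint_pos"],2)); tilt()
plan(p,th,[(.554,-.028,.097,81)],step=.03,dstep=7)
snap("top","t1");snap("scene","s1")
a=cv2.imread("pics/t1.png")[120:250,140:300];b=cv2.imread("pics/s1.png")[120:260,215:375]
cv2.imwrite("pics/c1.png",np.vstack([cv2.resize(a,(480,390-100),interpolation=2),cv2.resize(b,(480,290),interpolation=2)]))
E
```

```text
time_s: 4.17
tool_pos: [0.5596, -0.0339, 0.1486]
ee_rot: [0.77, 0.637, 0.013, 0.002]
ft_force: [-0.5, 0.5, -1.1]
gripper_width: 0.008
t 4.17 p [ 0.5596 -0.0339  0.1486] th 79.22 F [-0.48  0.54 -1.07] g 0.008
[-0.57  0.43  0.68  1.95 -0.37  0.86  0.12]
level ax,ay (units) [ 0.0061 -0.0057]
-> (0.554, -0.028, 0.097, 81) n=2
    [-0.005, 0.012, -0.017, 0.129]
    [-0.005, 0.012, -0.016, 0.129]
```

View pics/c1.png

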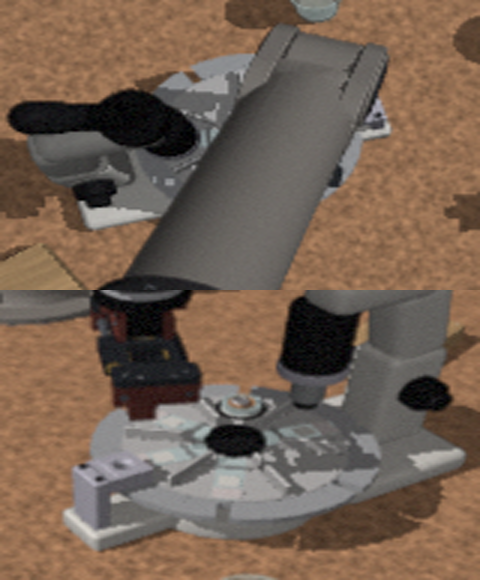

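```bash
python3 -m jog '[0.003,-0.003,-0.005,0.012,-0.017,0.088,0, 0.003,-0.003,-0.005,0.012,-0.016,0.088,0, 0,0,0,0,0,0.088,0, 0,0,0,0,0,0,0]'; python3 - <<'E'
from h import *
p,th,s=pose(); rep(); tilt()
A=np.array([.567,.053]); d=p[:2]-A; print("r",np.hypot(*d),"ang",np.degrees(np.arctan2(d[1],d[0])), np.round(s["joint_pos"],2))
snap("scene","s2");b=cv2.imread("pics/s2.png")[120:260,215:375]
cv2.imwrite("pics/c2.png",cv2.resize(b,(800,600*7//7),interpolation=2))
E
```

```text
time_s: 4.6
tool_pos: [0.552, -0.0296, 0.0977]
ee_rot: [0.754, 0.657, 0.001, 0.001]
ft_force: [-1.3, -0.0, -0.4]
gripper_width: 0.002
t 4.6 p [ 0.552  -0.0296  0.0977] th 82.15 F [-1.26 -0.01 -0.35] g 0.002
level ax,ay (units) [ 0.0009 -0.0001]
r 0.08392810378041488 ang -100.32077496216927 [-0.54  0.5   0.62  1.99 -0.41  0.77  0.19]
```

View pics/c2.png

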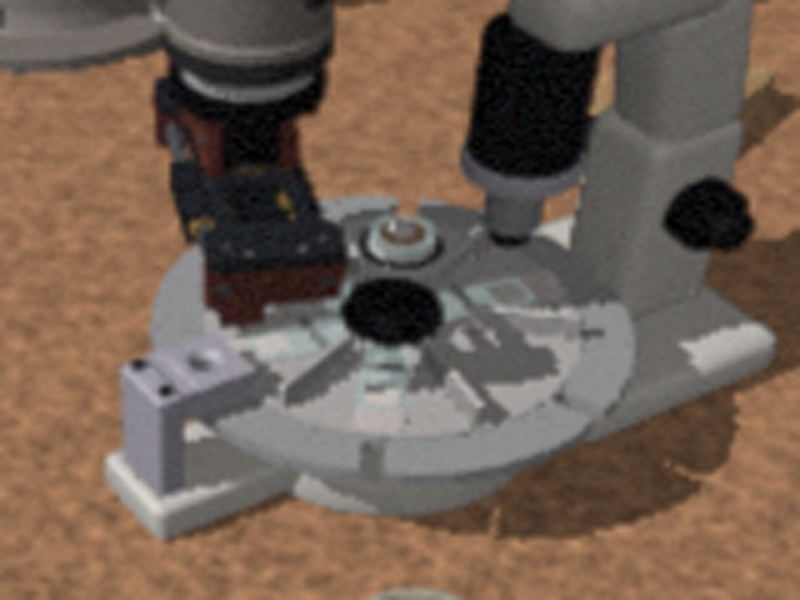

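```bash
python3 -m jog '[0,0,0.0139,0.0005,-0.0183,0,0, 0,0,0.0139,0.0005,-0.0183,0,0, 0,0,0.0139,0.0005,-0.0183,0,0, 0,0,0.0139,0.0005,-0.0183,0,0]'; python3 -m jog '[0,0,0.0139,0.0005,-0.0183,0,0, 0,0,0.0139,0.0005,-0.0183,0,0, 0,0,0.0139,0.0005,-0.0183,0,0, 0,0,0.0139,0.0005,-0.0183,0,0]'; python3 - <<'E'
from h import *
p,th,s=pose(); rep(); tilt()
A=np.array([.567,.053]); d=p[:2]-A; print("r",np.hypot(*d),"ang",np.degrees(np.arctan2(d[1],d[0])), np.round(s["joint_pos"],2))
snap("scene","s3");b=cv2.imread("pics/s3.png")[120:260,215:375]
cv2.imwrite("pics/c3.png",cv2.resize(b,(800,600*7//7),interpolation=2))
E
```

```text
time_s: 4.98
tool_pos: [0.5392, -0.0281, 0.1027]
ee_rot: [0.809, 0.587, 0.004, 0.002]
ft_force: [1.2, -0.3, 1.0]
gripper_width: 0.006
time_s: 5.32
tool_pos: [0.5275, -0.0237, 0.1079]
ee_rot: [0.859, 0.512, 0.008, 0.003]
ft_force: [-1.0, 0.5, 0.3]
gripper_width: 0.006
t 5.32 p [ 0.5275 -0.0237  0.1079] th 61.59 F [-0.97  0.45  0.26] g 0.006
level ax,ay (units) [ 0.0042 -0.0033]
r 0.08626168570884762 ang -117.21510471664396 [-0.65  0.47  0.74  2.06 -0.46  0.76 -0.12]
```

View pics/c3.png

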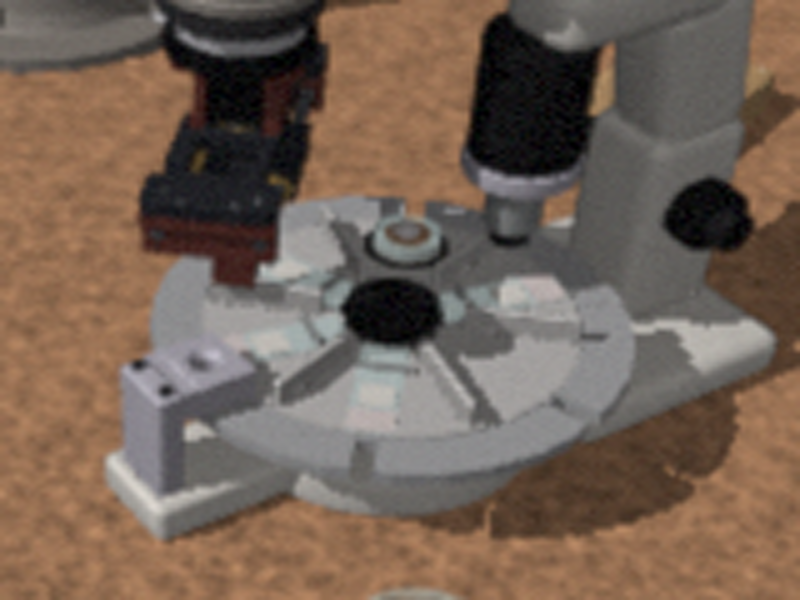

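```bash
python3 -m jog '[0.002,-0.0015,-0.0139,0.0005,0.04,-0.01,0, 0.002,-0.0015,-0.0139,0.0005,0.04,0,0, 0,0,0,0,0.01,0.01,0, 0,0,0,0,0,0,0]'; python3 - <<'E'
from h import *
p,th,s=pose(); rep(); tilt()
A=np.array([.567,.053]); d=p[:2]-A; print("r",np.hypot(*d),"ang",np.degrees(np.arctan2(d[1],d[0])), np.round(s["joint_pos"],2))
snap("scene","s4");b=cv2.imread("pics/s4.png")[120:260,215:375]
cv2.imwrite("pics/c4.png",cv2.resize(b,(800,600*7//7),interpolation=2))
E
```

```text
time_s: 5.7
tool_pos: [0.5437, -0.0316, 0.1114]
ee_rot: [0.834, 0.552, 0.002, -0.0]
ft_force: [0.1, 0.5, -0.2]
gripper_width: 0.006
t 5.7 p [ 0.5437 -0.0316  0.1114] th 66.96 F [ 0.11  0.45 -0.18] g 0.006
level ax,ay (units) [ 0.0007 -0.0011]
r 0.08772628223152897 ang -105.41119691171284 [-0.6   0.49  0.71  2.01 -0.44  0.8  -0.04]
```

View pics/c4.png

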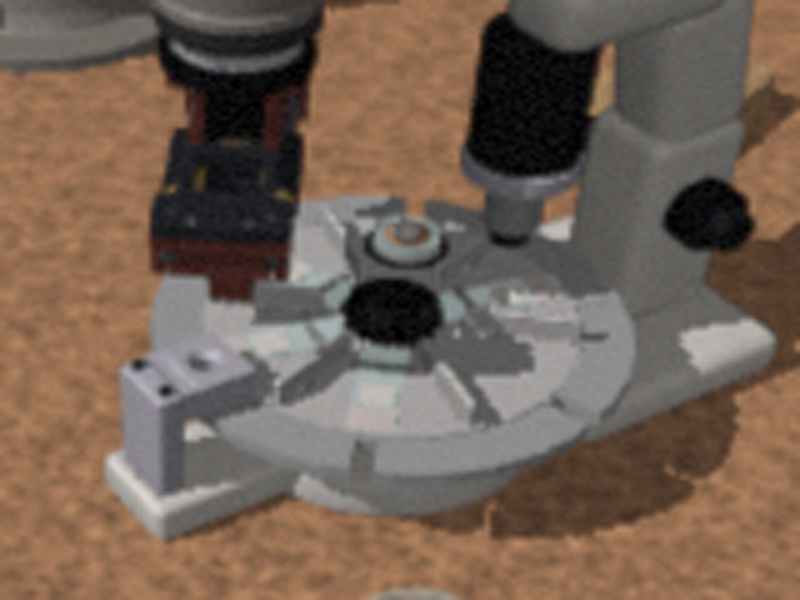

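```bash
cat >> h.py <<'E'
A=np.array([.567,.053])
def pol(r,a,z): return [A[0]+r*np.cos(np.radians(a)),A[1]+r*np.sin(np.radians(a)),z]
def crop(uv): return np.round([(uv[0]-215)*5,(uv[1]-120)*600/140])
E
python3 - <<'E'
from h import *
for d in (0,3,6,9,12):
    print(d,"rib303",crop(proj("scene",pol(.1,303.5-d,.105))),"rib243",crop(proj("scene",pol(.1,243.5-d,.105))),"notch153",crop(proj("scene",pol(.125,153.5-d,.085))),"notch333",crop(proj("scene",pol(.13,333.5-d,.085))),"dish",crop(proj("scene",pol(.075,153.5-d,.094))))
print("tip",crop(proj("scene",get_state()["tool_pos"])))
E
```

```text
0 rib303 [277. 381.] rib243 [205. 277.] notch153 [406. 198.] notch333 [366. 469.] dish [401. 233.]
3 rib303 [269. 377.] rib243 [207. 271.] notch153 [417. 199.] notch333 [352. 467.] dish [408. 234.]
6 rib303 [261. 373.] rib243 [209. 266.] notch153 [428. 200.] notch333 [338. 465.] dish [414. 235.]
9 rib303 [254. 368.] rib243 [212. 261.] notch153 [439. 202.] notch333 [325. 462.] dish [421. 236.]
12 rib303 [247. 363.] rib243 [215. 256.] notch153 [450. 204.] notch333 [312. 459.] dish [428. 237.]
tip [226. 289.]
```

```bash
python3 -m jog '[0,0,-0.02,0.01,0.012,0.02,0, 0,0,-0.02,0.01,0.012,0.035,0, 0,0,0,0,0,0.03,0, 0,0,0,0,0,0,0]'; python3 - <<'E'
from h import *
p,th,s=pose(); rep(); tilt()
d=p[:2]-A; print("r",np.hypot(*d),"ang",np.degrees(np.arctan2(d[1],d[0])), np.round(s["joint_pos"],2))
E
```

```text
time_s: 6.08
tool_pos: [0.5488, -0.0295, 0.0948]
ee_rot: [0.798, 0.603, 0.003, -0.0]
ft_force: [-0.2, 1.1, -0.1]
gripper_width: 0.003
t 6.08 p [ 0.5488 -0.0295  0.0948] th 74.22 F [-0.21  1.13 -0.11] g 0.003
level ax,ay (units) [ 0.0011 -0.0014]
r 0.08452045992798844 ang -102.4511685278295 [-0.56  0.51  0.65  2.   -0.45  0.77  0.08]
```

```bash
python3 -m jog '[0.0003,-0.0003,0.0083,0.0003,-0.011,0.004,0, 0.0003,-0.0003,0.0083,0.0003,-0.011,0.004,0, 0.0003,-0.0003,0.0083,0.0003,-0.011,0.004,0, 0.0003,-0.0003,0.0083,0.0003,-0.011,0.004,0]'; python3 - <<'E'
from h import *
p,th,s=pose(); rep(); tilt()
d=p[:2]-A; print("r",np.hypot(*d),"ang",np.degrees(np.arctan2(d[1],d[0])), np.round(s["joint_pos"],2))
E
```

```text
time_s: 6.42
tool_pos: [0.5389, -0.0269, 0.0917]
ee_rot: [0.832, 0.554, -0.0, -0.001]
ft_force: [-0.3, 0.4, -0.6]
gripper_width: 0.004
t 6.42 p [ 0.5389 -0.0269  0.0917] th 67.32 F [-0.26  0.39 -0.6 ] g 0.004
level ax,ay (units) [-0.0005 -0.0002]
r 0.0846893175976385 ang -109.3951243437894 [-0.59  0.51  0.69  2.03 -0.47  0.76 -0.02]
```

```bash
python3 -m jog '[0,0,0.0083,0.0003,-0.011,-0.004,0, 0,0,0.0083,0.0003,-0.011,-0.004,0, 0,0,0.0083,0.0003,-0.011,0.001,0, 0,0,0.0083,0.0003,-0.011,0.001,0]'; python3 - <<'E'
from h import *
p,th,s=pose(); rep(); tilt()
d=p[:2]-A; print("r",np.hypot(*d),"ang",np.degrees(np.arctan2(d[1],d[0])), np.round(s["joint_pos"],2))
E
```

```text
time_s: 6.75
tool_pos: [0.5313, -0.0239, 0.0938]
ee_rot: [0.865, 0.502, 0.001, 0.001]
ft_force: [1.0, -1.0, -0.6]
gripper_width: 0.003
t 6.75 p [ 0.5313 -0.0239  0.0938] th 60.32 F [ 1.04 -0.97 -0.58] g 0.003
level ax,ay (units) [0.001 0.   ]
r 0.08476832500975942 ang -114.930436345062 [-0.63  0.51  0.73  2.05 -0.48  0.76 -0.13]
```

```bash
python3 -m jog '[0,0,0.006,0.0003,-0.0135,0.001,0, 0,0,0.006,0.0003,-0.0135,0.001,0, 0,0,0.006,0.0003,-0.0135,0.001,0, 0,0,0.007,0.0003,-0.0135,0.001,0, 0,0,0.007,0.0003,-0.0135,0.001,0, 0,0,0.007,0.0003,-0.0135,0.001,0]'; python3 - <<'E'
from h import *
p,th,s=pose(); rep(); tilt()
d=p[:2]-A; print("r",np.hypot(*d),"ang",np.degrees(np.arctan2(d[1],d[0])), np.round(s["joint_pos"],2))
snap("scene","s5");b=cv2.imread("pics/s5.png")[120:260,215:375]
cv2.imwrite("pics/c5.png",cv2.resize(b,(800,600*7//7),interpolation=2))
E
```

```text
time_s: 7.25
tool_pos: [0.5178, -0.0155, 0.0937]
ee_rot: [0.898, 0.44, 0.002, 0.003]
ft_force: [0.8, -1.6, 0.7]
gripper_width: 0.008
t 7.25 p [ 0.5178 -0.0155  0.0937] th 52.24 F [ 0.77 -1.61  0.72] g 0.008
level ax,ay (units) [ 0.0025 -0.0004]
r 0.08433141324250472 ang -125.6561402757645 [-0.69  0.5   0.77  2.08 -0.51  0.75 -0.26]
```

View pics/c5.png

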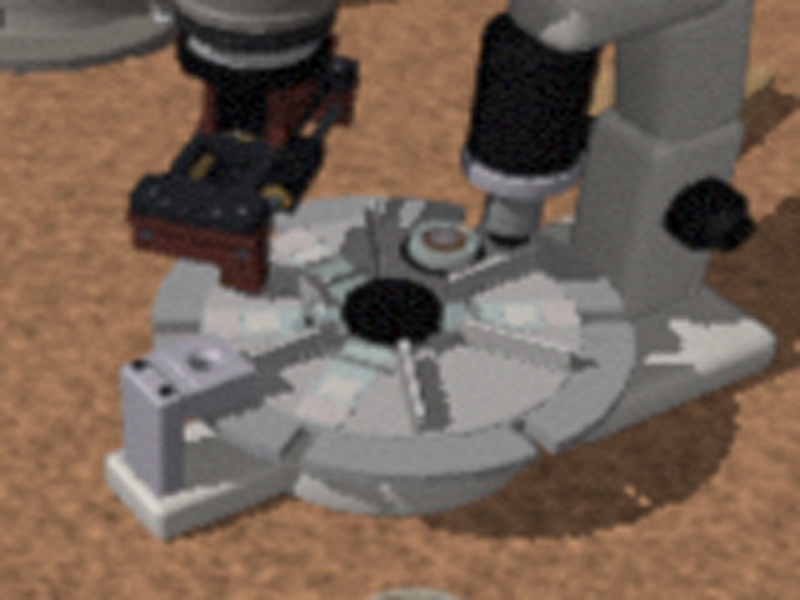

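```bash
python3 -m jog '[0.0005,0,0.0093,0.0003,-0.0135,0.001,0, 0.0005,0,0.0093,0.0003,-0.0135,0.001,0, 0.0005,0,0.0093,0.0003,-0.0135,0.001,0, 0.0005,0,0.0093,0.0003,-0.0135,0.001,0, 0.0005,0,0.0093,0.0003,-0.0135,0.001,0, 0.0005,0,0.0093,0.0003,-0.0135,0.001,0]'; python3 - <<'E'
from h import *
p,th,s=pose(); rep(); tilt()
d=p[:2]-A; print("r",np.hypot(*d),"ang",np.degrees(np.arctan2(d[1],d[0])), np.round(s["joint_pos"],2))
E
```

```text
time_s: 7.8
tool_pos: [0.5053, -0.0042, 0.093]
ee_rot: [0.935, 0.354, 0.001, -0.001]
ft_force: [0.6, -2.5, 1.7]
gripper_width: 0.005
t 7.8 p [ 0.5053 -0.0042  0.093 ] th 41.48 F [ 0.59 -2.45  1.66] g 0.005
level ax,ay (units) [-0.0007 -0.0007]
r 0.08413909497233307 ang -137.21057193004677 [-0.76  0.5   0.83  2.11 -0.55  0.75 -0.42]
```

```bash
python3 -m jog '[0,0,0.0093,0.0003,-0.0135,0,0, 0,0,0.0093,0.0003,-0.0135,0,0, 0,0,0.0093,0.0003,-0.0135,0,0, 0,0,0.0093,0.0003,-0.012,0,0, 0,0,0.0093,0.0003,-0.01,0,0, 0,0,0,0,-0.006,0,0]'; python3 - <<'E'
from h import *
p,th,s=pose(); rep(); tilt()
d=p[:2]-A; print("r",np.hypot(*d),"ang",np.degrees(np.arctan2(d[1],d[0])), np.round(s["joint_pos"],2))
snap("scene","s6");b=cv2.imread("pics/s6.png")[120:260,215:375]
cv2.imwrite("pics/c6.png",cv2.resize(b,(800,600*7//7),interpolation=2))
for d in (30,35,40,45,49.5):
    print(d,"rib303",crop(proj("scene",pol(.1,303.5-d,.105))),"notch333",crop(proj("scene",pol(.13,333.5-d,.085))),"notch33",crop(proj("scene",pol(.13,393.5-d,.085))),"dish",crop(proj("scene",pol(.075,153.5-d,.094))))
E
```

```text
time_s: 8.3
tool_pos: [0.4963, 0.0075, 0.093]
ee_rot: [0.96, 0.279, 0.001, -0.001]
ft_force: [1.7, -0.6, 0.6]
gripper_width: 0.007
t 8.3 p [0.4963 0.0075 0.093 ] th 32.43 F [ 1.7  -0.63  0.62] g 0.007
level ax,ay (units) [-0.0008 -0.0006]
r 0.08406089125860887 ang -147.2588216922297 [-0.82  0.51  0.88  2.13 -0.58  0.76 -0.57]
30 rib303 [216. 332.] notch333 [239. 433.] notch33 [501. 460.] dish [466. 249.]
35 rib303 [211. 323.] notch333 [222. 424.] notch33 [480. 465.] dish [476. 253.]
40 rib303 [207. 314.] notch333 [207. 414.] notch33 [458. 468.] dish [485. 258.]
45 rib303 [204. 304.] notch333 [193. 403.] notch33 [435. 470.] dish [493. 263.]
49.5 rib303 [203. 296.] notch333 [182. 393.] notch33 [415. 471.] dish [500. 268.]
```

View pics/c6.png

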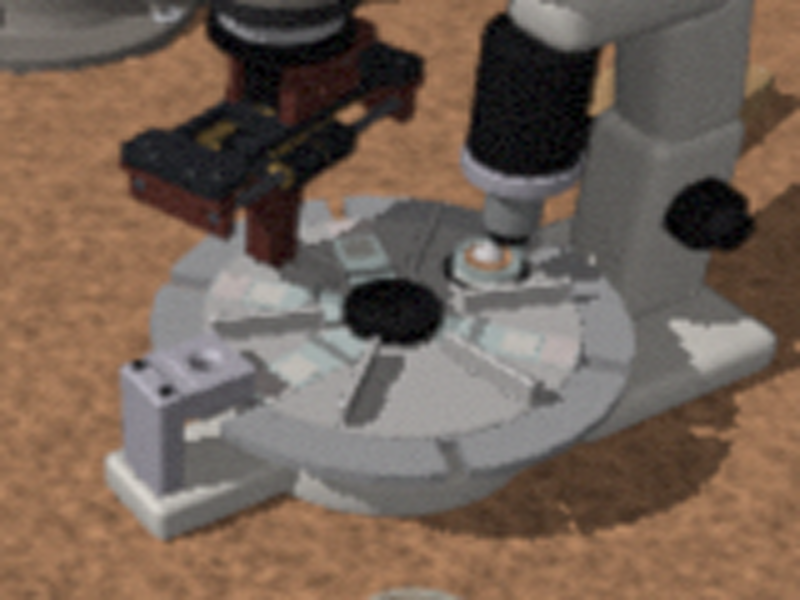

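```bash
python3 -m jog '[0,0,0,-0.005,0.04,0,0, 0,0,0,-0.02,0.03,-0.12,0, 0,0,0,-0.02,0.03,-0.15,0, 0,0,0,0,0,-0.15,0]'; python3 - <<'E'
from h import *
p,th,s=pose(); rep(); tilt()
plan(p,th,[(.456,-.2,.19,3),(.455,-.256,.15,3)],step=.036,dstep=6.5)
snap("top","t6"); im=cv2.imread("pics/t6.png")
print(trace("top","block")[0]["uv"],[ (d["score"],d["uv"]) for d in look_for("top","pin_grip")])
cv2.imwrite("pics/c7.png",np.hstack([cv2.resize(im[190:235,300:360],(400,300),interpolation=2),cv2.resize(im[120:240,140:300],(400,300),interpolation=2)]))
E
```

```text
time_s: 8.68
tool_pos: [0.4943, -0.0146, 0.1739]
ee_rot: [0.959, 0.283, -0.007, -0.003]
ft_force: [1.3, 0.2, -0.3]
gripper_width: 0.002
t 8.68 p [ 0.4943 -0.0146  0.1739] th 32.85 F [ 1.27  0.24 -0.32] g 0.002
level ax,ay (units) [-0.0031  0.0038]
-> (0.456, -0.2, 0.19, 3) n=6
    [0.028, -0.111, 0.113, -0.013]
    [0.028, -0.1, 0.122, -0.013]
    [0.028, -0.09, 0.13, -0.013]
    [0.028, -0.078, 0.137, -0.013]
    [0.028, -0.066, 0.143, -0.013]
    [0.028, -0.053, 0.149, -0.013]
-> (0.455, -0.256, 0.15, 3) n=2
    [-0.0, -0.01, 0.14, 0.1]
    [-0.0, -0.01, 0.14, 0.1]
[326.2, 215.7] []
```

View pics/c7.png

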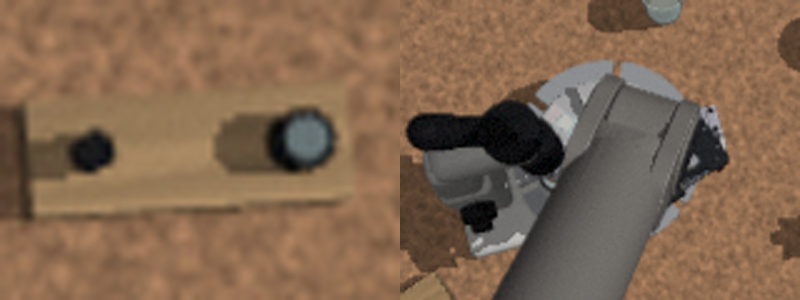

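```bash
cat >> h.py <<'E'
from scipy.optimize import least_squares
def cyl(x,y,r,z0,z1,n):
    t=np.linspace(0,2*np.pi,24,endpoint=False)
    P=np.array([proj(n,[x+r*np.cos(a),y+r*np.sin(a),z]) for z in(z0,z1) for a in t]).astype(np.float32)
    h=cv2.convexHull(P); m=cv2.moments(h); return np.array([m["m10"]/m["m00"],m["m01"]/m["m00"]]),m["m00"]
def fitcyl(n,c,r,z0,z1,x0): 
    return least_squares(lambda q:cyl(q[0],q[1],r,z0,z1,n)[0]-c,x0,x_scale=.01,diff_step=1e-3).x
def dark(im,box,thr=60):
    u0,v0,u1,v1=box; g=im[v0:v1,u0:u1].max(2).astype(float)
    w=np.clip((thr+25-g)/50,0,1); yy,xx=np.mgrid[v0:v1,u0:u1]; return np.array([(w*xx).sum(),(w*yy).sum()])/w.sum(),w.sum()
E
python3 - <<'E'
from h import *
a=cv2.imread("pics/t6.png"); c,ar=dark(a,(309,207,319,218)); print(c,ar,cyl(.455,-.255,.01,.048,.078,"top")); print(fitcyl("top",c,.01,.048,.078,[.455,-.255]))
b=cv2.imread("pics/scene0.png"); cv2.imwrite("pics/c8.png",cv2.resize(b[185:225,115:195],(800,400),interpolation=2))
c,ar=dark(b,(165,188,180,206)); print(c,ar,cyl(.455,-.255,.01,.048,.078,"scene")); print(fitcyl("scene",c,.01,.048,.078,[.455,-.255]))
# bias check: hub nut r28, z .0865-.1025?
a=cv2.imread("pics/top0.png");c,ar=dark(a,(212,170,233,191)); print("hub",c,ar,[ (cyl(.567,.053,.028,.0865,z,"top")[1],fitcyl("top",c,.028,.0865,z,[.567,.053])) for z in(.1025,)])
c,ar=dark(b,(280,178,306,204)); print("hub",c,ar,[ (cyl(.567,.053,.028,.0865,z,"scene")[1],fitcyl("scene",c,.028,.0865,z,[.567,.053])) for z in(.1025,)])
E
```

```text
[313.18561644 212.43561644] 29.2 (array([313.1373772 , 212.29642827]), 35.44790272670798)
[ 0.45451754 -0.25514626]
[172.35575888 196.70828848] 74.32000000000001 (array([172.72819753, 195.78699941]), 88.54119386954699)
[ 0.45846003 -0.25654289]
hub [222.01251647 180.26207729] 182.16000000000003 [(225.01354952866677, array([0.56667248, 0.05413924]))]
hub [293.16198399 191.70828755] 254.84 [(319.4119403643999, array([0.56702386, 0.05364358]))]
```

View pics/c8.png

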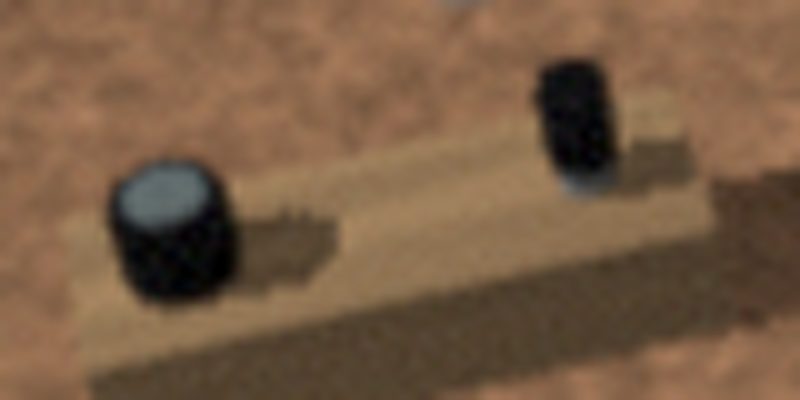

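```bash
python3 -m jog '[-0.0005,0.0006,0.028,-0.111,0.113,-0.013,1, -0.0005,0.0006,0.028,-0.1,0.122,-0.013,1, -0.0005,0.0006,0.028,-0.09,0.13,-0.013,1, -0.0005,0.0006,0.028,-0.078,0.137,-0.013,1, -0.0005,0.0006,0.028,-0.066,0.143,-0.013,1, -0.0005,0.0006,0.028,-0.053,0.149,-0.013,1, 0,0,0,-0.01,0.14,0.1,1, 0,0,0,-0.01,0.14,0.1,1]'; python3 - <<'E'
from h import *
p,th,s=pose(); rep(); tilt()
plan(p,th,[(.456,-.2555,.11,3),(.456,-.2555,.052,3)],step=.03,dstep=6.5)
E
```

```text
time_s: 9.5
tool_pos: [0.4545, -0.2537, 0.143]
ee_rot: [1.0, 0.023, -0.001, -0.003]
ft_force: [0.5, 0.4, -0.7]
gripper_width: 0.575
t 9.5 p [ 0.4545 -0.2537  0.143 ] th 2.6 F [ 0.47  0.36 -0.75] g 0.575
level ax,ay (units) [-0.0019  0.0006]
-> (0.456, -0.2555, 0.11, 3) n=2
    [-0.001, 0.003, 0.005, 0.082]
    [-0.001, 0.003, 0.005, 0.082]
-> (0.456, -0.2555, 0.052, 3) n=2
    [-0.0, 0.0, 0.0, 0.145]
    [-0.0, 0.0, 0.0, 0.145]
```

```bash
python3 -m jog '[-0.001,0.0003,-0.001,0.003,0.005,0.08,1, -0.001,0.0003,-0.001,0.003,0.005,0.08,1, 0,0,0,0,0,0,1]'; python3 - <<'E'
from h import *
p,th,s=pose(); rep(); tilt()
plan(p,th,[(.456,-.2555,.051,3)],step=.022,dstep=6.5)
snap("scene","s7");b=cv2.imread("pics/s7.png")[150:240,110:230]
cv2.imwrite("pics/c9.png",cv2.resize(b,(800,600),interpolation=2))
E
```

```text
time_s: 9.75
tool_pos: [0.4494, -0.2627, 0.1039]
ee_rot: [1.0, 0.02, -0.004, 0.0]
ft_force: [-0.3, 0.3, 0.3]
gripper_width: 0.803
t 9.75 p [ 0.4494 -0.2627  0.1039] th 2.33 F [-0.32  0.27  0.29] g 0.803
level ax,ay (units) [0.     0.0025]
-> (0.456, -0.2555, 0.051, 3) n=3
    [-0.001, 0.012, -0.011, 0.088]
    [-0.001, 0.012, -0.011, 0.088]
    [-0.001, 0.012, -0.011, 0.088]
```

View pics/c9.png

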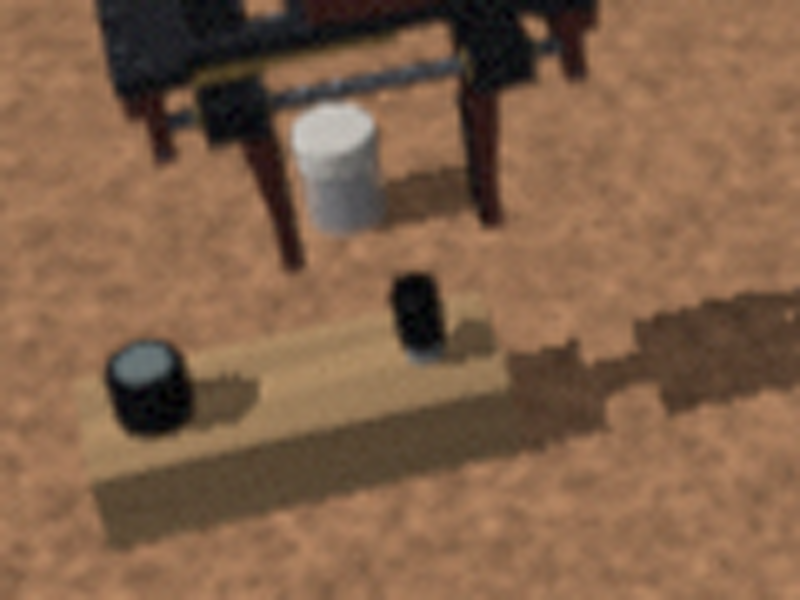

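```bash
python3 -m jog '[0,0.0012,-0.001,0.033,-0.036,0,1, 0,0,0,0,0,0,1]'; python3 - <<'E'
from h import *
p,th,s=pose(); rep(); tilt()
plan(p,th,[(.456,-.2555,.051,3)],step=.022,dstep=6.5)
E
```

```text
time_s: 9.97
tool_pos: [0.456, -0.2542, 0.1047]
ee_rot: [1.0, 0.022, -0.003, -0.001]
ft_force: [0.0, 0.7, 0.6]
gripper_width: 0.984
t 9.97 p [ 0.456  -0.2542  0.1047] th 2.51 F [0.04 0.75 0.58] g 0.984
level ax,ay (units) [-0.0004  0.0016]
-> (0.456, -0.2555, 0.051, 3) n=3
    [-0.001, -0.0, 0.002, 0.089]
    [-0.001, -0.0, 0.002, 0.089]
    [-0.001, -0.0, 0.002, 0.089]
```

```bash
python3 -m jog '[0,0.0008,-0.001,0,0.002,0.088,1, 0,0.0008,0,0,0.002,0.088,1, 0,0,0,0,0.002,0.07,1, 0,0,0,0,0,0,1]'; python3 - <<'E'
from h import *
p,th,s=pose(); rep(); tilt()
snap("scene","s8");b=cv2.imread("pics/s8.png")[150:240,110:230]
cv2.imwrite("pics/c10.png",cv2.resize(b,(800,600),interpolation=2))
E
```

```text
time_s: 10.3
tool_pos: [0.4615, -0.2518, 0.0574]
ee_rot: [1.0, 0.028, 0.004, -0.0]
ft_force: [0.2, 0.5, 0.6]
gripper_width: 0.999
t 10.3 p [ 0.4615 -0.2518  0.0574] th 3.24 F [0.24 0.46 0.6 ] g 0.999
level ax,ay (units) [-0.0002 -0.0025]
```

View pics/c10.png

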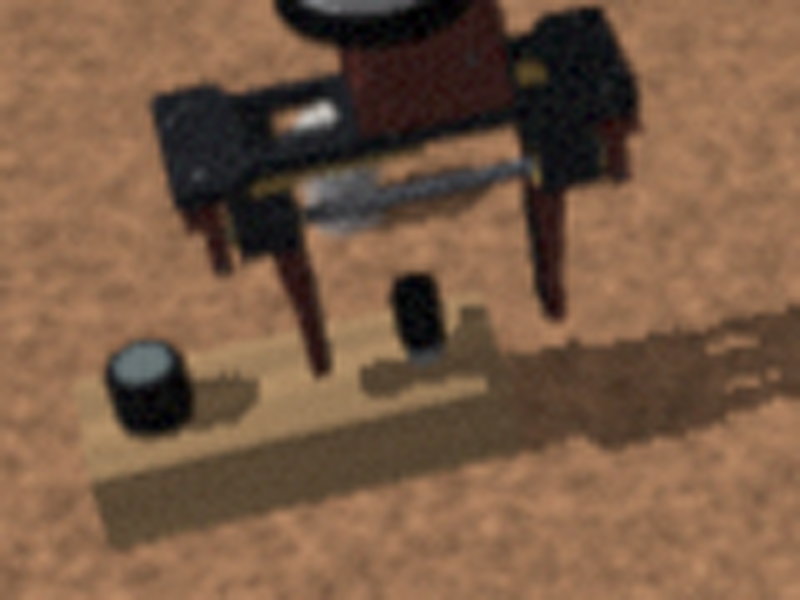

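```bash
python3 -m jog '[0,-0.0012,0,-0.014,0.005,0.008,1, 0,-0.001,0,-0.012,0.005,0.008,1, 0,0,0,0,0,0.008,1, 0,0,0,0,0,0,1]'; python3 - <<'E'
from h import *
p,th,s=pose(); rep(); tilt()
E
```

```text
time_s: 10.68
tool_pos: [0.4592, -0.2542, 0.0568]
ee_rot: [1.0, 0.03, 0.003, 0.001]
ft_force: [-0.9, -0.9, -0.4]
gripper_width: 0.997
t 10.68 p [ 0.4592 -0.2542  0.0568] th 3.41 F [-0.93 -0.92 -0.45] g 0.997
level ax,ay (units) [ 0.0004 -0.0019]
```

```bash
python3 -m jog '[0,-0.002,0,-0.016,0.006,0.02,1, 0,-0.001,0,-0.01,0,0.02,1, 0,0,0,0,0,0,1]'; python3 - <<'E'
from h import *
p,th,s=pose(); rep(); tilt()
E
```

```text
time_s: 10.93
tool_pos: [0.4543, -0.2561, 0.0491]
ee_rot: [1.0, 0.03, -0.001, 0.001]
ft_force: [-0.1, -0.8, 0.1]
gripper_width: 0.998
t 10.93 p [ 0.4543 -0.2561  0.0491] th 3.42 F [-0.06 -0.77  0.13] g 0.998
level ax,ay (units) [0.0006 0.0008]
```

```bash
python3 -m jog '[0,0,0,0.008,0,-0.004,0, 0,0,0,0,0,0,0, 0,0,0,0,0,0,0, 0,0,0,0,0,0,0, 0,0,0,0,0,0,0, 0,0,0,0,0,0,0, 0,0,0,0,0,0,0, 0,0,0,0,0,0,0, 0,0,0,0,0,0,0, 0,0,0,0,0,0,0]'; python3 - <<'E'
from h import *
p,th,s=pose(); rep(); tilt()
E
```

```text
time_s: 11.77
tool_pos: [0.456, -0.2563, 0.0498]
ee_rot: [1.0, 0.03, -0.001, 0.001]
ft_force: [0.3, 0.2, -0.0]
gripper_width: 0.28
t 11.77 p [ 0.456  -0.2563  0.0498] th 3.39 F [ 0.29  0.15 -0.05] g 0.28
level ax,ay (units) [0.0006 0.0009]
```

```bash
python3 -m jog '[0,0,0,0,0,0,0, 0,0,0,0,0,0,0, 0,0,0,0,0,0,0]'; python3 -m jog '[0,0,0,0,0,-0.06,0, 0,0,0,0,0,-0.1,0, 0,0,0,0,0,-0.13,0, 0,0,0,0,0,-0.15,0, 0,0,0,0,0,-0.1,0, 0,0,0,0,0,0,0]'; python3 - <<'E'
from h import *
p,th,s=pose(); rep(); tilt()
snap("scene","s9");b=cv2.imread("pics/s9.png")[120:240,110:270]
cv2.imwrite("pics/c11.png",cv2.resize(b,(800,600),interpolation=2))
a=snap("top","t9")
plan(p,th,[(.5,-.15,.19,8),(.596,-.0625,.178,14)])
E
```

```text
time_s: 12.02
tool_pos: [0.456, -0.2564, 0.0499]
ee_rot: [1.0, 0.03, -0.001, 0.001]
ft_force: [-0.6, -0.5, -0.2]
gripper_width: 0.222
time_s: 12.52
tool_pos: [0.4546, -0.2574, 0.1644]
ee_rot: [1.0, 0.028, -0.003, 0.002]
ft_force: [0.0, -1.1, -0.3]
gripper_width: 0.22
t 12.52 p [ 0.4546 -0.2574  0.1644] th 3.19 F [ 0.03 -1.12 -0.33] g 0.22
level ax,ay (units) [0.0009 0.0021]
-> (0.5, -0.15, 0.19, 8) n=4
    [-0.007, 0.064, -0.131, -0.032]
    [-0.007, 0.067, -0.129, -0.032]
    [-0.007, 0.07, -0.128, -0.032]
    [-0.007, 0.072, -0.127, -0.032]
-> (0.596, -0.0625, 0.178, 14) n=5
    [-0.007, 0.107, -0.073, 0.012]
    [-0.007, 0.109, -0.071, 0.012]
    [-0.007, 0.11, -0.069, 0.012]
    [-0.007, 0.112, -0.066, 0.012]
    [-0.007, 0.113, -0.064, 0.012]
```

View pics/c11.png

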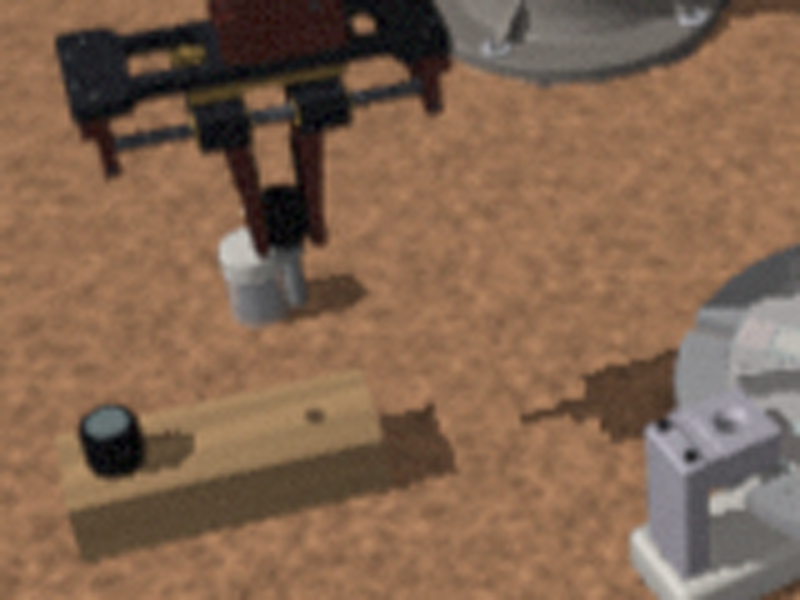

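```bash
python3 - <<'E'
from h import *
def C(u,v): return (110+u/5-.4,120+v/5-.4)
print("hole sc",unproj("scene",C(315,414),.040),"bush sc",unproj("scene",C(733,418),.110))
print("hole from top fits pin .4545,-.2551")
a=cv2.imread("pics/t9.png"); cv2.imwrite("pics/c12.png",np.hstack([cv2.resize(a[150:190,235:275],(400,400),interpolation=2),cv2.resize(a[195:235,295:335],(400,400),interpolation=2)]))
E
```

```text
hole sc [ 0.45594752 -0.25851134  0.04      ] bush sc [ 0.59703058 -0.0599547   0.11      ]
hole from top fits pin .4545,-.2551
```

View pics/c12.png

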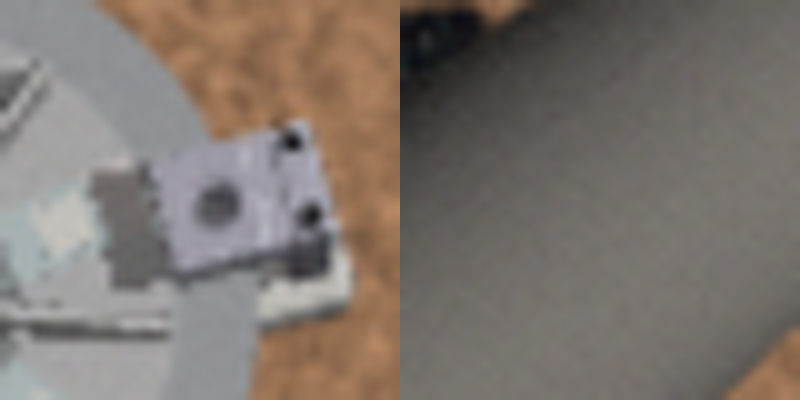

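```bash
python3 -m jog '[0,0.0005,-0.007,0.064,-0.131,-0.032,0, 0,0.0005,-0.007,0.067,-0.129,-0.032,0, 0,0.0005,-0.007,0.07,-0.128,-0.032,0, 0,0.0005,-0.007,0.072,-0.127,-0.03,0, 0,0,-0.007,0.107,-0.073,0,0, 0,0,-0.007,0.108,-0.071,0,0, 0,0,-0.007,0.108,-0.069,0,0, 0,0,-0.007,0.08,-0.05,0,0, 0,0,0,0,0,0,0]'; python3 - <<'E'
from h import *
p,th,s=pose(); rep(); tilt()
plan(p,th,[(.5965,-.061,.178,14)],step=.02)
E
```

```text
time_s: 13.37
tool_pos: [0.565, -0.0721, 0.1756]
ee_rot: [0.993, 0.117, -0.01, -0.003]
ft_force: [-0.3, 0.7, -1.1]
gripper_width: 0.221
t 13.37 p [ 0.565  -0.0721  0.1756] th 13.49 F [-0.33  0.67 -1.1 ] g 0.221
level ax,ay (units) [-0.0028  0.0064]
-> (0.5965, -0.061, 0.178, 14) n=2
    [-0.001, 0.083, -0.009, -0.006]
    [-0.001, 0.083, -0.008, -0.006]
```

```bash
python3 -m jog '[-0.001,0.003,-0.001,0.055,-0.006,-0.01,0, -0.001,0.003,-0.001,0.055,-0.006,-0.01,0, 0,0,-0.001,0.04,-0.004,-0.01,0, 0,0,0,0,0,0,0]'; python3 - <<'E'
from h import *
p,th,s=pose(); rep(); tilt()
plan(p,th,[(.5965,-.061,.178,14)],step=.02)
E
```

```text
time_s: 13.7
tool_pos: [0.5929, -0.0615, 0.1782]
ee_rot: [0.993, 0.122, -0.003, -0.001]
ft_force: [0.2, 0.0, -1.5]
gripper_width: 0.216
t 13.7 p [ 0.5929 -0.0615  0.1782] th 13.96 F [ 0.18  0.04 -1.47] g 0.216
level ax,ay (units) [-0.0011  0.0019]
-> (0.5965, -0.061, 0.178, 14) n=1
    [-0.0, 0.018, 0.002, 0.001]
```

```bash
python3 -m jog '[-0.001,0.0015,0,0.02,0,0.02,0, 0,0.001,0,0,0,0.02,0, 0,0,0,0,0,0,0]'; python3 - <<'E'
from h import *
p,th,s=pose(); rep(); tilt()
snap("scene","s10");b=cv2.imread("pics/s10.png")[150:240,220:340]
cv2.imwrite("pics/c13.png",cv2.resize(b,(800,600),interpolation=2))
E
```

```text
time_s: 13.95
tool_pos: [0.5967, -0.0626, 0.1696]
ee_rot: [0.993, 0.12, 0.001, 0.0]
ft_force: [-0.7, 0.4, -2.4]
gripper_width: 0.219
t 13.95 p [ 0.5967 -0.0626  0.1696] th 13.78 F [-0.74  0.4  -2.38] g 0.219
level ax,ay (units) [ 0.0003 -0.0008]
```

View pics/c13.png

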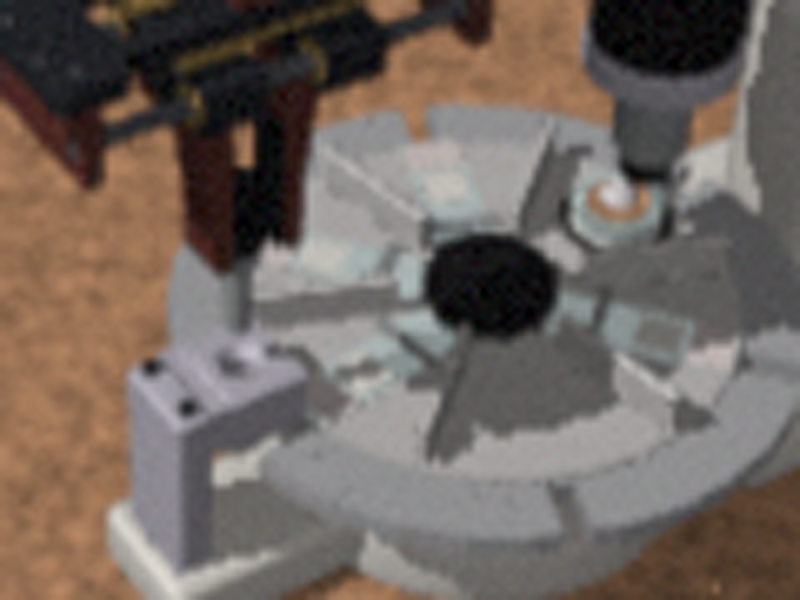

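```bash
python3 -m jog '[0,-0.0005,0,0.01,-0.009,0.03,0, 0,0,0,0,0,0.025,0, 0,0,0,0,0,0.01,0, 0,0,0,0,0,0,0]'; python3 - <<'E'
from h import *
p,th,s=pose(); rep(); tilt()
snap("scene","s11");b=cv2.imread("pics/s11.png")[150:240,220:340]
cv2.imwrite("pics/c14.png",cv2.resize(b,(800,600),interpolation=2))
E
```

```text
time_s: 14.33
tool_pos: [0.5976, -0.0608, 0.1555]
ee_rot: [0.993, 0.119, 0.0, 0.0]
ft_force: [-0.4, -0.2, -0.5]
gripper_width: 0.218
t 14.33 p [ 0.5976 -0.0608  0.1555] th 13.68 F [-0.37 -0.19 -0.49] g 0.218
level ax,ay (units) [ 0.0001 -0.0003]
```

View pics/c14.png

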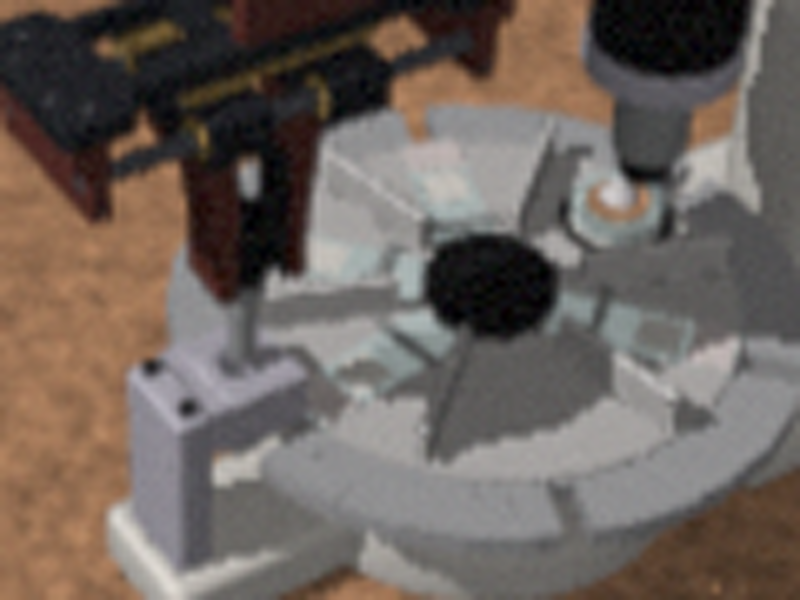

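```bash
python3 -m jog '[0,0,0,0,0,0.018,0, 0,0,0,0,0,0.018,0, 0,0,0,0,0,0,0]'; python3 -c "
from h import *
rep();tilt()"; python3 -m jog '[0,0,0,0,0,0.015,0, 0,0,0,0,0,0.015,0]'; python3 -c "
from h import *
rep();tilt()"
```

```text
time_s: 14.63
tool_pos: [0.5977, -0.061, 0.1481]
ee_rot: [0.993, 0.119, 0.001, 0.0]
ft_force: [0.8, 0.5, -0.8]
gripper_width: 0.219
t 14.63 p [ 0.5977 -0.061   0.1481] th 13.67 F [ 0.8   0.53 -0.82] g 0.219
level ax,ay (units) [ 0.0001 -0.0004]
time_s: 14.8
tool_pos: [0.598, -0.0611, 0.142]
ee_rot: [0.993, 0.119, 0.001, 0.0]
ft_force: [-0.6, -0.9, -1.3]
gripper_width: 0.225
t 14.8 p [ 0.598  -0.0611  0.142 ] th 13.67 F [-0.61 -0.91 -1.3 ] g 0.225
level ax,ay (units) [ 0.0002 -0.0006]
```

```bash
python3 -m jog '[0,0,0,0,0,0.018,0, 0,0,0,0,0,0.018,0, 0,0,0,0,0,0.01,0, 0,0,0,0,0,0,0]'; python3 -c "
from h import *
rep();tilt()"
```

```text
time_s: 15.13
tool_pos: [0.5977, -0.0609, 0.1311]
ee_rot: [0.993, 0.119, 0.001, 0.0]
ft_force: [0.7, -1.2, -0.8]
gripper_width: 0.222
t 15.13 p [ 0.5977 -0.0609  0.1311] th 13.68 F [ 0.71 -1.24 -0.76] g 0.222
level ax,ay (units) [ 0.0001 -0.0004]
```

Release; the fingers open gradually to ~0.45.

```bash
python3 -m jog '[0,0,0,0,0,0,0.6, 0,0,0,0,0,0,0.6, 0,0,0,0,0,0,0.6, 0,0,0,0,0,0,0.6, 0,0,0,0,0,0,0.6]'; python3 - <<'E'
from h import *
p,th,s=pose(); rep(); tilt()
snap("scene","s12");b=cv2.imread("pics/s12.png")[150:240,220:340]
cv2.imwrite("pics/c15.png",cv2.resize(b,(800,600),interpolation=2))
E
```

```text
time_s: 15.55
tool_pos: [0.5983, -0.0612, 0.1317]
ee_rot: [0.993, 0.119, 0.001, 0.0]
ft_force: [0.1, 0.1, 0.7]
gripper_width: 0.561
t 15.55 p [ 0.5983 -0.0612  0.1317] th 13.67 F [0.09 0.1  0.68] g 0.561
level ax,ay (units) [ 0.0003 -0.0007]
```

View pics/c15.png

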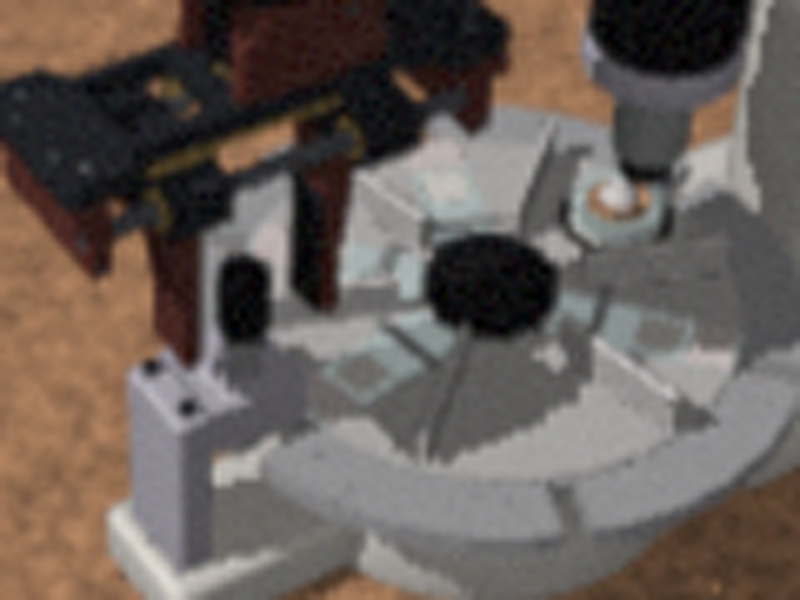

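```bash
python3 -m jog '[0,0,0,0,0,-0.03,0.6, 0,0,0,0,0,-0.06,0.6, 0,0,0,0,0,-0.09,0.6, 0,0,0,0,0,-0.1,0.6, 0,0,0,0,0,-0.06,0, 0,0,0,0,0,0,0]'; python3 - <<'E'
from h import *
p,th,s=pose(); rep(); tilt()
plan(p,th,[(.504,-.002,.185,41)],step=.025)
snap("scene","s13");b=cv2.imread("pics/s13.png")[150:240,220:340]
cv2.imwrite("pics/c16.png",cv2.resize(b,(800,600),interpolation=2))
E
```

```text
time_s: 16.1
tool_pos: [0.598, -0.0619, 0.2059]
ee_rot: [0.993, 0.118, 0.001, 0.001]
ft_force: [0.3, 0.7, -0.5]
gripper_width: 0.484
t 16.1 p [ 0.598  -0.0619  0.2059] th 13.6 F [ 0.34  0.69 -0.48] g 0.484
level ax,ay (units) [ 0.0005 -0.0007]
-> (0.504, -0.002, 0.185, 41) n=5
    [-0.03, -0.077, -0.08, 0.021]
    [-0.03, -0.069, -0.087, 0.021]
    [-0.03, -0.061, -0.094, 0.021]
    [-0.03, -0.051, -0.099, 0.021]
    [-0.03, -0.042, -0.103, 0.021]
```

View pics/c16.png

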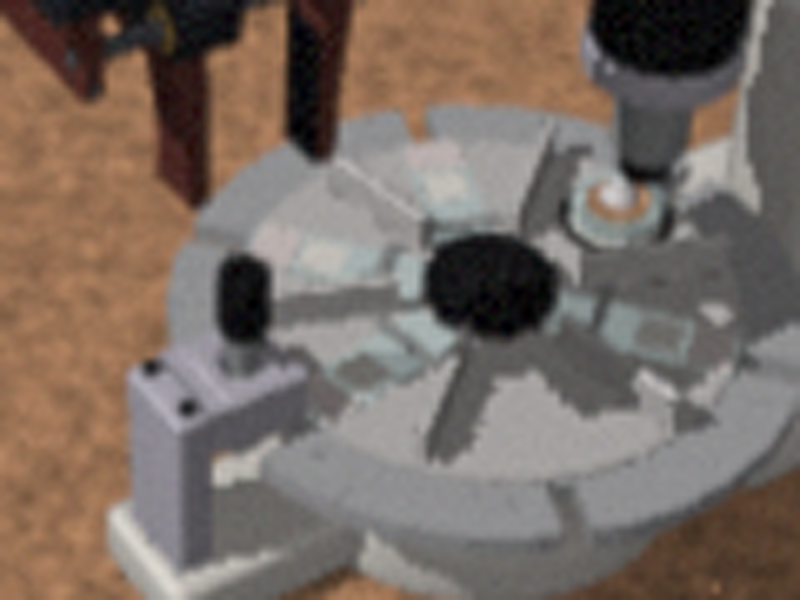

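```bash
python3 -m jog '[0,0,-0.03,-0.077,-0.08,0.01,0, 0,0,-0.03,-0.069,-0.087,0.015,0, 0,0,-0.03,-0.061,-0.094,0.015,0, 0,0,-0.03,-0.051,-0.099,0.015,0, 0,0,-0.03,-0.042,-0.103,0.015,0, 0,0,0,0,0,0,0]'; python3 - <<'E'
from h import *
p,th,s=pose(); rep(); tilt()
plan(p,th,[(.504,-.002,.16,41)],step=.025)
E
```

```text
time_s: 16.65
tool_pos: [0.4981, -0.0008, 0.1863]
ee_rot: [0.934, 0.358, -0.002, 0.002]
ft_force: [-0.1, -0.1, -0.9]
gripper_width: 0.015
t 16.65 p [ 0.4981 -0.0008  0.1863] th 41.91 F [-0.09 -0.14 -0.87] g 0.015
level ax,ay (units) [0.0005 0.0013]
-> (0.504, -0.002, 0.16, 41) n=2
    [0.003, 0.009, 0.012, 0.066]
    [0.003, 0.009, 0.012, 0.066]
```

```bash
python3 -m jog '[0,0.0005,0.002,0.015,0.02,0.06,0, 0,0.0005,0.002,0.012,0.015,0.1,0, 0,0,0,0,0,0.1,0, 0,0,0,0,0,0,0]'; python3 - <<'E'
from h import *
p,th,s=pose(); rep(); tilt()
plan(p,th,[(.504,-.002,.095,41)],step=.025)
snap("scene","s14");b=cv2.imread("pics/s14.png")[150:240,220:340]
cv2.imwrite("pics/c17.png",cv2.resize(b,(800,600),interpolation=2))
E
```

```text
time_s: 16.98
tool_pos: [0.5063, -0.0002, 0.1318]
ee_rot: [0.936, 0.352, 0.001, -0.001]
ft_force: [-0.7, 0.3, 0.1]
gripper_width: 0.002
t 16.98 p [ 5.063e-01 -2.000e-04  1.318e-01] th 41.2 F [-0.67  0.29  0.14] g 0.002
level ax,ay (units) [-0.0002 -0.0006]
-> (0.504, -0.002, 0.095, 41) n=2
    [0.001, -0.007, -0.0, 0.092]
    [0.001, -0.007, -0.0, 0.092]
```

View pics/c17.png

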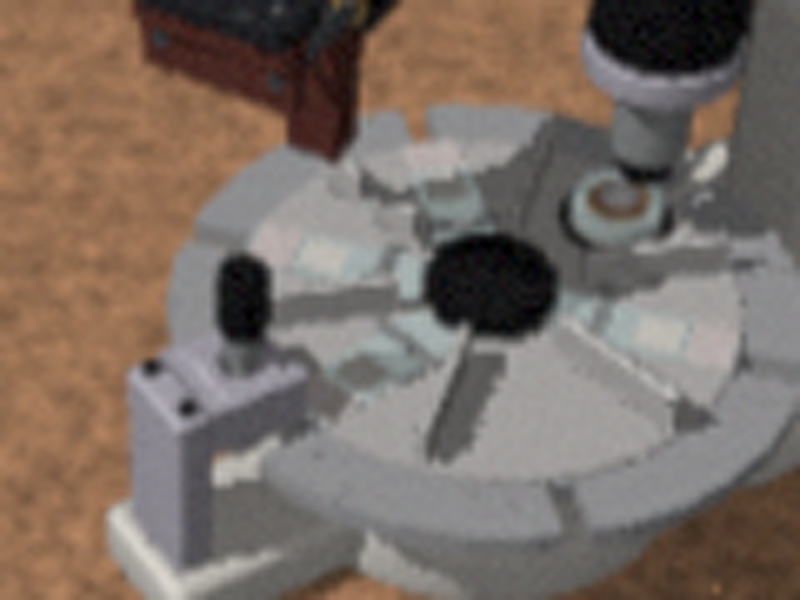

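```bash
python3 -m jog '[0,0,0,-0.012,0.015,0.06,0, 0,0,0,-0.01,0.01,0.06,0, 0,0,0,0,0,0.05,0, 0,0,0,0,0,0.01,0, 0,0,0,0,0,0,0]'; python3 - <<'E'
from h import *
p,th,s=pose(); rep(); tilt()
d=p[:2]-A; print("r",np.hypot(*d),"ang",np.degrees(np.arctan2(d[1],d[0])))
E
```

```text
time_s: 17.45
tool_pos: [0.5097, -0.0087, 0.0976]
ee_rot: [0.937, 0.35, 0.003, 0.001]
ft_force: [-0.5, 0.3, 0.3]
gripper_width: 0.004
t 17.45 p [ 0.5097 -0.0087  0.0976] th 40.97 F [-0.55  0.31  0.28] g 0.004
level ax,ay (units) [ 0.0009 -0.0016]
r 0.08419723376085686 ang -132.85198674886956
```

```bash
python3 -m jog '[0,0,0.005,0.001,-0.014,0.003,0, 0,0,0.005,0.001,-0.014,0.003,0, 0,0,0.005,0.001,-0.014,0.002,0, 0,0,0.005,0.001,-0.014,0.002,0, 0,0,0.005,0.001,-0.014,0,0, 0,0,0.005,0.001,-0.008,0,0]'; python3 - <<'E'
from h import *
p,th,s=pose(); rep(); tilt()
d=p[:2]-A; print("r",np.hypot(*d),"ang",np.degrees(np.arctan2(d[1],d[0])))
E
```

```text
time_s: 17.95
tool_pos: [0.5013, 0.0059, 0.0972]
ee_rot: [0.954, 0.301, 0.004, 0.0]
ft_force: [0.1, -0.6, 0.6]
gripper_width: 0.001
t 17.95 p [0.5013 0.0059 0.0972] th 35.03 F [ 0.07 -0.65  0.62] g 0.001
level ax,ay (units) [ 0.0009 -0.0026]
r 0.08081336889496368 ang -144.3672644145672
```

```bash
python3 -m jog '[0,-0.001,0.003,-0.003,-0.008,0.003,0, 0,-0.001,0.003,-0.003,-0.008,0.003,0, 0,0,0.003,-0.002,-0.006,0.002,0, 0,0,0.003,-0.001,-0.006,0,0, 0,0,0.003,-0.001,-0.006,0,0]'; python3 - <<'E'
from h import *
p,th,s=pose(); rep(); tilt()
d=p[:2]-A; print("r",np.hypot(*d),"ang",np.degrees(np.arctan2(d[1],d[0])))
E
```

```text
time_s: 18.37
tool_pos: [0.4975, 0.0099, 0.0964]
ee_rot: [0.961, 0.276, 0.003, 0.003]
ft_force: [2.3, -2.5, -1.5]
gripper_width: 0.002
t 18.37 p [0.4975 0.0099 0.0964] th 32.0 F [ 2.34 -2.48 -1.48] g 0.002
level ax,ay (units) [ 0.0023 -0.0014]
r 0.08179766882394869 ang -148.22671690087648
```

```bash
python3 -m jog '[0.0005,0,0.003,0,-0.004,0.001,0, 0.0005,0,0.003,0,-0.004,0.001,0, 0.0005,0,0.003,0,-0.004,0.001,0, 0,0,0.003,0,-0.004,0,0, 0,0,0.003,0,-0.004,0,0, 0,0,0.003,0,-0.004,0,0]'; python3 - <<'E'
from h import *
p,th,s=pose(); rep(); tilt()
d=p[:2]-A; print("r",np.hypot(*d),"ang",np.degrees(np.arctan2(d[1],d[0])))
E
```

```text
time_s: 18.87
tool_pos: [0.4957, 0.0126, 0.0962]
ee_rot: [0.97, 0.244, 0.003, 0.001]
ft_force: [1.3, -2.8, 1.4]
gripper_width: 0.009
t 18.87 p [0.4957 0.0126 0.0962] th 28.27 F [ 1.26 -2.75  1.39] g 0.009
level ax,ay (units) [ 0.0014 -0.0018]
r 0.08200572115753886 ang -150.45586832247386
```

```bash
python3 -m jog '[0.0003,-0.0004,0.0015,0,-0.004,0.001,0, 0.0003,-0.0004,0.0015,0,-0.004,0.001,0, 0.0003,-0.0004,0.0015,0,-0.004,0.001,0, 0,0,0.0015,0,-0.004,0,0, 0,0,0.0015,0,-0.004,0,0, 0,0,0.0015,0,-0.004,0,0]'; python3 - <<'E'
from h import *
p,th,s=pose(); rep(); tilt()
d=p[:2]-A; print("r",np.hypot(*d),"ang",np.degrees(np.arctan2(d[1],d[0])))
snap("scene","s15");b=cv2.imread("pics/s15.png")[150:240,220:340]
cv2.imwrite("pics/c18.png",cv2.resize(b,(800,600),interpolation=2))
E
```

```text
time_s: 19.37
tool_pos: [0.4935, 0.017, 0.0958]
ee_rot: [0.974, 0.229, 0.001, 0.001]
ft_force: [0.5, -1.6, 1.0]
gripper_width: 0.004
t 19.37 p [0.4935 0.017  0.0958] th 26.43 F [ 0.54 -1.64  1.03] g 0.004
level ax,ay (units) [ 0.0005 -0.0006]
r 0.08181869714619643 ang -153.90409027902123
```

View pics/c18.png

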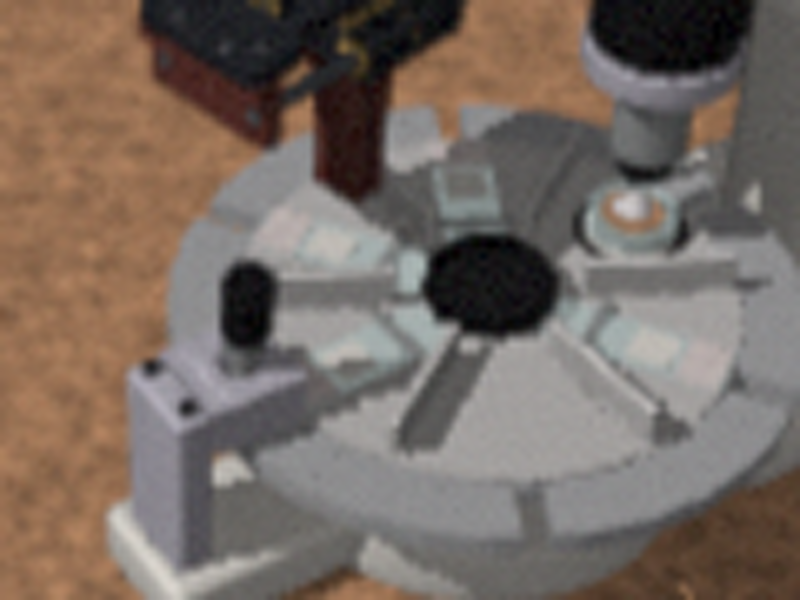

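```bash
python3 -m jog '[0,0,0.0015,0,-0.0025,0,0, 0,0,0.0015,0,-0.0025,0,0, 0,0,0.0015,0,-0.0025,0,0]'; python3 - <<'E'
from h import *
p,th,s=pose(); rep()
d=p[:2]-A; print("r",np.hypot(*d),"ang",np.degrees(np.arctan2(d[1],d[0])))
snap("scene","s16");b=cv2.imread("pics/s16.png")[150:240,220:340]
cv2.imwrite("pics/c19.png",cv2.resize(b,(800,600),interpolation=2))
for k in (10,13,15,16):
    im=cv2.imread(f"pics/s{k}.png"); print(k,dark(im,(250,185,264,204)))
E
```

```text
time_s: 19.67
tool_pos: [0.4925, 0.0193, 0.0957]
ee_rot: [0.975, 0.221, 0.001, -0.0]
ft_force: [0.5, -1.9, 3.1]
gripper_width: 0.001
t 19.67 p [0.4925 0.0193 0.0957] th 25.58 F [ 0.53 -1.87  3.13] g 0.001
r 0.08173038629466799 ang -155.67590970225515
10 (array([255.45468832, 186.89837611]), np.float64(38.18000000000001))
13 (array([256.17189288, 194.80086976]), np.float64(87.38))
15 (array([256.70470263, 195.61825726]), np.float64(86.75999999999999))
16 (array([256.65822202, 195.78489175]), np.float64(86.83999999999999))
```

View pics/c19.png

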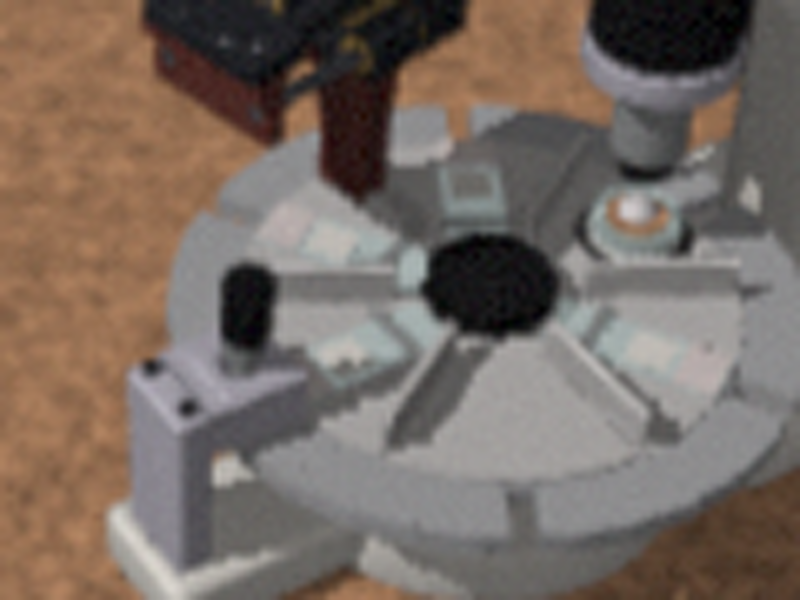

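```bash
python3 - <<'E'
from h import *
A=np.array([.5668,.0539])
def T(u,v): return (140+u/5.7-.4,135+v/5.7-.4)
a=lambda p:np.degrees(np.arctan2(p[1]-A[1],p[0]-A[0]))
for q in [(560,92),(583,420),(388,440),(365,110)]: print("start",a(unproj("top",T(*q),.085))%60)
for k,q in ((13,[(570,508),(418,122)]),(15,[(533,512),(449,120)]),(16,[(521,512),(458,120)])):
    for u,v in q: print(k,a(unproj("scene",(220+u/6.667-.4,150+v/6.667-.4),.085))%60)
for n in("top","scene"): print(n)
print("bush",a([.5965,-.061])%60)
snap("top","t16"); im=cv2.imread("pics/t16.png"); cv2.imwrite("pics/c20.png",cv2.resize(im[135:235,140:280],None,fx=5.7,fy=5.7,interpolation=2))
E
```

```text
start 32.71072111459053
start 34.34924845641493
start 34.578028955824465
start 33.95886742829203
13 52.9700845693917
13 53.717108283553586
15 46.174304172512194
15 46.928926629845364
16 44.03168172180681
16 44.98045242762785
top
scene
bush 44.49291383024216
```

View pics/c20.png

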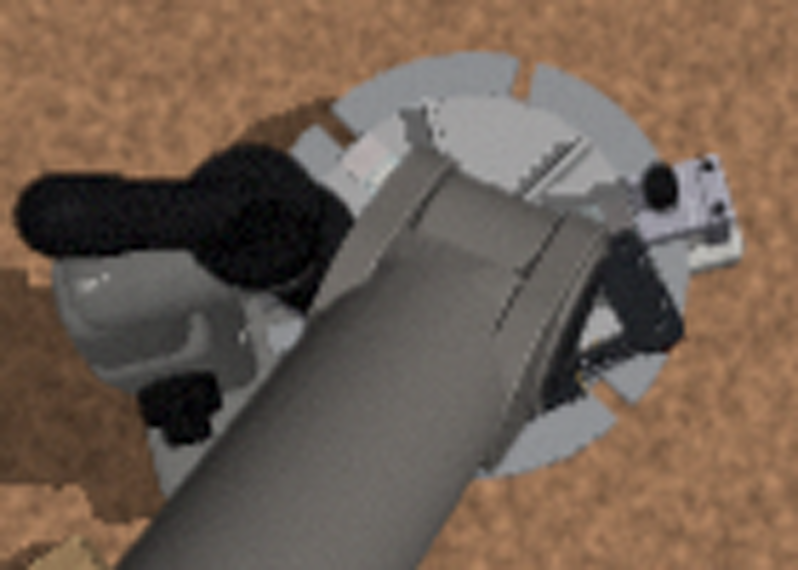

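```bash
python3 -m jog '[0,0,0,0,-0.002,0,0, 0,0,0,0,-0.001,0,0, 0,0,0,0,0,0,0]'; python3 - <<'E'
from h import *
p,th,s=pose(); rep()
d=p[:2]-A; print("r",np.hypot(*d),"ang",np.degrees(np.arctan2(d[1],d[0])))
im=snap("scene","s17")[:,:,::-1]; print(dark(im,(250,185,264,204))); cv2.imwrite("pics/c21.png",cv2.resize(im[150:240,220:340],(800,600),interpolation=2))
E
```

```text
time_s: 20.02
tool_pos: [0.4922, 0.0202, 0.0956]
ee_rot: [0.975, 0.222, 0.001, -0.0]
ft_force: [1.6, -1.8, 0.9]
gripper_width: 0.006
t 20.02 p [0.4922 0.0202 0.0956] th 25.62 F [ 1.63 -1.82  0.87] g 0.006
r 0.08165857038307532 ang -156.34505964378639
(array([256.14700418, 197.13887599]), np.float64(86.12))
```

View pics/c21.png

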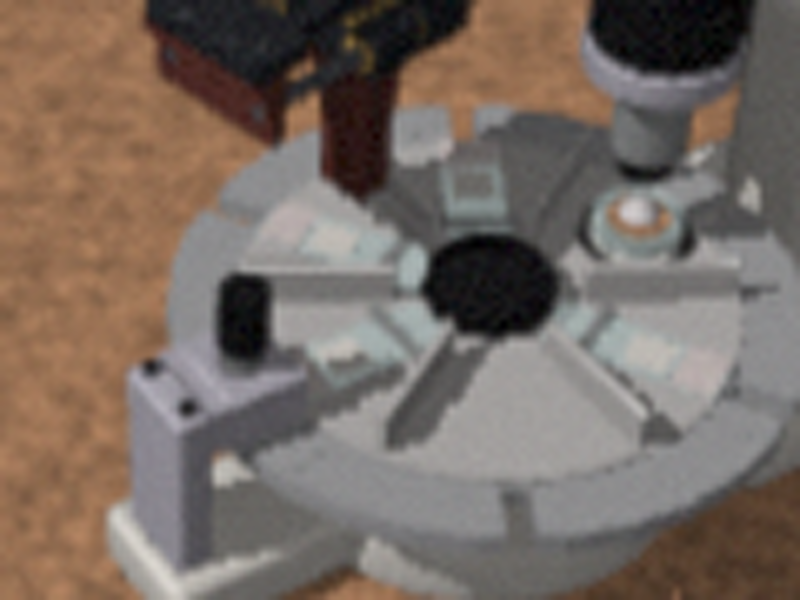

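```bash
python3 -m jog '[0,0,0,0,0.03,0,0, 0,0,0,0,0.035,-0.02,0, 0,0,0,-0.01,0.02,-0.1,0, 0,0,0,-0.02,0,-0.15,0, 0,0,0,-0.03,0,-0.15,0, 0,0,0,-0.03,0,-0.1,0, 0,0,0,0,0,0,0]'; python3 - <<'E'
from h import *
p,th,s=pose(); rep()
im=snap("scene","s18")[:,:,::-1]; c,_=dark(im,(250,185,264,204)); cv2.imwrite("pics/c22.png",cv2.resize(im[150:240,220:340],(800,600),interpolation=2))
print(c)
for h in(.133,.137,.141): print(h,cyl(.5965,-.061,.01,h-.015,h+.015,"scene")[0])
print("obj",proj("scene",pol(.075,104.5,.0985)),[ (round(d["score"],2),d["uv"]) for d in look_for("scene","dish")], unproj("scene",look_for("scene","dish")[0]["uv"],.093)[:2], pol(.075,104.5,0)[:2])
E
```

```text
time_s: 20.65
tool_pos: [0.4797, -0.0059, 0.2019]
ee_rot: [0.975, 0.221, -0.006, -0.002]
ft_force: [0.0, 0.2, 0.1]
gripper_width: 0.003
t 20.65 p [ 0.4797 -0.0059  0.2019] th 25.57 F [0.01 0.16 0.06] g 0.003
[256.14285714 197.13776337]
0.133 [255.856616   196.37496239]
0.137 [255.87703551 195.18415427]
0.141 [255.8975782  193.98678018]
obj [315.07969237 181.11666126] [(0.93, [295.2, 195.5])] [0.58162195 0.05383628] [np.float64(0.5482214996959168), np.float64(0.12561107302835808)]
```

View pics/c22.png

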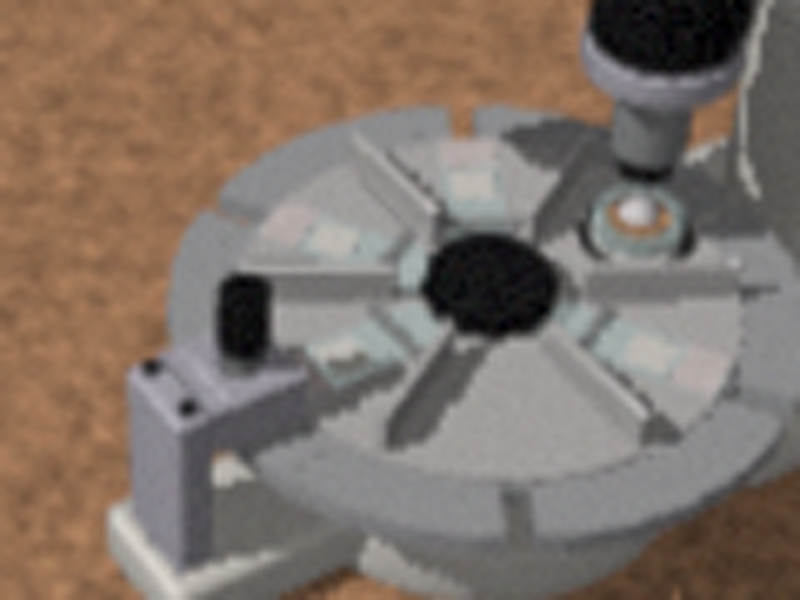

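```bash
python3 -c "
from h import *
print(sign_off()); rep()"
```

```text
the job is handed in; nothing more can be done
None
the job is handed in; nothing more can be done
```

The dish is under the lens and the index pin is locked in the notch opposite it. The job was handed in at about 20.7 s of the 67 s allowed.

**What I did:** I pushed a rib with the closed fingers to turn the carousel to about 8° short of the notch. I moved the pin from the block into the guide hole, let it stand on the rim, and went back to the rib. Then I pushed slowly until the pin dropped by its own weight.

**Last checks:**
- **Pin:** the handle moved down 2.34 px in the scene camera, against 2.39 px expected for the full 8 mm drop. It stands upright with its collar down at the bracket.
- **Dish:** its image was within about 1.5 px of the point under the lens, a few millimetres at most.
- **Forces:** the wrist force read 4 N or less at the readings I took between moves. The final readings showed the gripper clear at 0.20 m height with no contact.

**What disagreed or went wrong:**
- The dish detector's last report, at (295, 195), was on the hub nut, so I judged the dish position from the picture instead.
- On the first push the finger drifted up above the top of the rib. I backed off and redid it lower.
- I took no final pictures of the other things on the bench. No contact with them showed at any point.

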